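# Weigh a part-used solder reel and store the reading

## Robot

A 6-joint arm with a two-finger parallel gripper is mounted at the origin on the work surface; the furniture and walls round the work are solid. World frame = base frame: x ahead of the robot, y to its left, z up, the work surface at z = 0. Lengths are in m, angles in degrees, forces in N, time in s.
With the tool pointing down it reaches from about 0.275 to 1 m from the base axis. Payload 8.4 kg.
Tool frame: the origin (TCP) lies at the very end of the fingers, on their centre line; the grasp point (between the pads) lies 19 mm behind it; z points along the fingers, y is the direction in which the jaws open and shut (so a half turn about z gives the same grasp; the last joint's range is limited). The gripper opens to 85 mm and grips with 20 to 120 N. Pads are 22 mm wide; open, the fingers measure 114 mm over their backs; the gripper's body (76 mm by 85 mm) begins 54 mm behind the grasp point. The pads swing forward as they close: fully open they stand 13 mm farther back than shut.
Start: joints at [-69.695, 20.225, 93.587, -0, 66.188, -0.138], TCP at [0.218, -0.586, 0.209] pointing down, gripper open.
Joint ranges: [-150.9, 150.9], [-52.94, 120.26], [3.33, 152.33], [-74.26, 254.26], [0, 154.13], [-172.89, 172.89]. Speed limits (degrees/s): [127.2, 127.2, 159.86, 180, 180, 180].

## Interface

Orientations are given as [roll, pitch, yaw] about the fixed x, y, z axes, in that order (R = Rz(yaw) Ry(pitch) Rx(roll)).
In Python, from station import * gives the robot as it stands.
- The arm moves only by the tool play_rows, never from a script. Its argument "plan" is a list of rows, each an object of numbers: "hand": the opening, from -1 (shut) to 1 (fully open); "tx", "ty", "tz": the shift along the tool's x, y, z in mm; "rx", "ry", "rz": the turn, a rotation vector about the tool's x, y, z in rad. In form: [{"hand": .., "tx": .., "ty": .., "tz": .., "rx": .., "ry": .., "rz": ..}, ...]. A call has 1 to 8 rows; each row shifts and turns the commanded pose from where the row before left it, along the tool's axes as they then stand; what a row does not reach is not made up. A row lasts 1/8 s, in which the tool goes at most 62.5 mm and 10.7 degrees, less where a joint would pass 70% of its speed; a pose out of reach is approached as far as the arm can. A call with a gripper value outside its range is refused whole. The fingers move at their own pace and stop on an object; "force" is the grip in N (left out, the last holds). Time passes only in rows, so rows that do not move let the fingers close. It gives the time, the measured TCP pose, the force and the opening at its end, in the units of the state.
- get_state(): the state, without advancing time (a new reading comes with each control period).
- camera(name): name is "scene" or "top" or "wrist"; returns the picture (420x560x3 uint8, red, green, blue); there is no depth.
- get_calibration(name): a dict with "mtx" (3x3 intrinsics, pixels), "extrinsics" (4x4, takes a point from camera to world coordinates); the wrist camera has in their place "mount" (4x4, takes a point from camera to tool coordinates, whose origin is the TCP and whose axes are the flange's). Camera axes: x right, y down, z forward; pixel columns grow to the right and rows downward; lengths in m; the calibration is good to about 2 mm. A picture is of the moment at which its call begins: read the wrist's pose just before it. get_calibration takes no time and is no camera call.
- job_done(): hands the job in, once; it reports no verdict.
Trained networks look in the newest picture that a camera, given by its name, has taken for a name from the list of things; names that differ only in an ending like _2 or _b are one class to them, and where a whole thing is asked for, a point or a joint stands for the part that bears it (a point fixed in the world has none). Each returns a list of dicts, best first, with "conf" (0 to 1); they miss things now and then, are a little off and sometimes report something else, mostly with a low value. They report only what shows in the picture. A call takes as long as a camera call. They do not tell look-alikes from the thing itself.
- regions_of(camera, label): "region" (420x560 bool, what is visible of it) and "point" ([column, row] in pixels, amid what is visible of it).
The state is a dict: "clock": time; "joints": joint angles; "joint_vel": joint speeds; "joint_efforts": joint torques, N m; "tool_pos": TCP position; "tcp_rot": TCP orientation; "ft_force": force on the tool from outside, world axes, zero at the start; "torque": the same for the moment, N m; "width": finger opening in m.
Only numpy, scipy, OpenCV 4.12 (cv2) and the standard library are available. Lean on these libraries where they do the work, as an engineer would, in place of code of your own. Each camera call takes 0.05 s, during which the arm holds its last target.

## Task

Book in the part-used solder reel: slide it off the open end of the reel stand's spindle and set it down gently on the steel pan of the bench scale. Then, with nothing but the reel resting on the pan, press the wide membrane key on the scale's front panel slowly and firmly and hold it down for a moment to store the weight; the small keys must stay unpressed, the wide key must not be pressed while the scale is empty, and the scale must not be forced. Let go of everything and leave the other things on the bench where they are.

Things in the scene. Friction and masses are not known exactly. Their poses are not given: they have to be found in the camera images.
- reel: Loose solder reel, 0.09-0.18 kg: two eight-sided grey flanges, 52 mm across flats, 5 mm thick, 25 mm wide overall; silvery winding 47 mm across between them; bore 18 mm through. Origin at its very middle, x = bore axis. Hangs on the spindle, origin 72 mm above the worktop; its flats at y = +-26 mm are upright then, for a grip from above. Stands on a flat (origin 26 mm up) without rolling.
- reel_stand: Reel stand, fixed: dark steel plate 125 x 70 mm, 9 mm high; at its +x end an upright 44 mm wide, 97 mm high, holds a level steel spindle 12 mm thick, 75 mm above the worktop, along the stand's x axis from a black hub (ends at x = +37 mm) to its free round end at x = -45 mm, which roughly faces the robot. Origin on the worktop below the spindle.
- spindle_tip (a point): The open end of the spindle, on its axis. The reel is clear of the spindle once its origin is more than 13 mm beyond this point along the stand's -x.
- scale: Bench scale, fixed, 170 (x) x 126 (y) mm, pan top 45 mm above the worktop: white body, steel pan at the back (+x), sloping dark key panel at the front (-x, towards the robot). Origin on the worktop under its middle.
- pan: The scale's flat steel pan, 102 (x) x 114 (y) mm, axes as the scale's; origin at the middle of its top face.
- pan_center (a point): Middle of the pan's top face, axes as the scale's.
- store_key: The wide membrane key, 20 (x, up the slope) x 32 (y) mm, 2.5 mm proud, right-hand end of the key row seen from the robot. The panel slopes 8 degrees, front edge lower. Origin at panel level, z = panel normal, outwards. Gives 1.5 mm at most (1.5 N to start, 5 N at its stop). Takes at 4 N held 0.3 s: aim for 5 to 10 N. Over 80 N (a jab) overloads the scale; 10 mm/s is a safe speed.
- store_key_top (a point): Middle of the wide key's top face, the place to press; z axis outwards along the panel's normal.
- small_keys: Three small square keys, 13 x 13 mm, 2 mm proud, in the same row to the left of the wide key as seen from the robot: centres 19 mm apart, the nearest 45 mm from the wide key's centre. Do not press. Origin at panel level in the middle of the scale's width, axes as the wide key's; key centres at y = +8, +27 and +46 mm.
- old_phone: Bystander: key phone lying flat, 108 x 46 x 16 mm, origin under its middle.
- flux_syringe: Bystander: syringe lying flat, 24 x 138 x 17 mm, origin under its middle.
- screw_jar: Bystander: jar, 40 mm across, 48 mm high, origin under its middle.
- side_cutters: Bystander: small side cutters lying flat, 48 x 122 x 11 mm, origin under their middle.
- wick: Bystander: thin flat spool, 42 mm across, 8 mm high, origin under its middle.
Things that resemble listed ones, but are neither listed nor needed, are in the scene too. There is more than one size of the reel; the job needs the largest.

How it is judged (in metres and radians):
On the way, in this order (a step that is already met when the one before it is completed fails the run):
1. the reel is off the open end of the spindle (x of reel in the frame of reel_stand below -0.058 m), for 0.05 s.
2. the reel rests on the pan, let go (x of reel in the frame of pan_center between -0.043 and 0.043 m and y of reel in the frame of pan_center between -0.05 and 0.05 m and z of reel in the frame of pan_center below 0.035 m and contact force between reel and pan above 0.3 N and linear speed of reel below 0.03 m/s and contact force between reel and the fingers below 0.05 N and contact force between reel and the arm below 0.05 N), for 0.3 s.
3. the wide key is pressed with at least 4 N for 0.3 s while only the reel rests on the pan (all of step 2 and contact force between store_key and anything else above 4 N and contact force between pan and the fingers below 0.2 N and contact force between pan and the arm below 0.2 N), for 0.3 s.
At the end, for the whole second after the job is handed in: The reel rests still on the scale's pan (its middle within 43 mm in x and 50 mm in y of the pan's middle, less than 35 mm above the pan), nothing touches it but the pan, and the wide key is released (all of step 2 and contact force between store_key and anything else below 0.5 N).
It fails at once if a small key is pressed (more than 2 N) (contact force between small_keys and anything else above 2 N).
It fails at once if the wide key is pressed while the reel is not on the pan (contact force between store_key and anything else above 4 N and distance between reel and pan_center above 0.1 m).
It fails at once if the scale is forced (more than 80 N, as from a jab) (contact force between scale and anything else above 80 N).
It fails at once if the reel is dropped (falls freely more than about 25 mm) (linear speed of reel above 0.7 m/s and contact force between reel and the fingers below 0.05 N).
It fails at once if a bystander is moved more than 30 mm (distance of any of old_phone, flux_syringe, screw_jar, side_cutters, wick from where it was at the start of the episode above 0.03 m).
It also fails if it takes over 50 s, if anything falls off the work surface, if the arm or the gripper's body presses on something with over 40 N, if the wrist force passes 120 N, or if a joint passes its speed limit or range.

## Working session

There is one attempt and no reset: what is moved stays moved. The work goes in short steps, Python scripts to look and compute and a tool call to move; the robot and the scene stay as the last step left them, time stands still between calls to the robot, and variables do not carry over. Pictures are saved under pics/ and viewed, and the job is handed in when it is done.

Besides the shell and the picture viewer there is one more tool, called as name([rows], argument=value, ...), one row to a line, values as JSON. play_rows: Moves the arm, as the interface text tells. Its arguments: {"type":"object","properties":{"plan":{"type":"array"},"force":{"type":"number"}},"required":["plan"]}

```bash
mkdir -p pics; ls
python3 - <<'E'
from station import *
import cv2
s=get_state();print(s)
for c in ("scene","top","wrist"):
    im=camera(c);cv2.imwrite(f"pics/{c}0.png",im[:,:,::-1]);k=get_calibration(c);print(c,k)
E
```

```text
pics
{'clock': 0.0, 'joints': array([-6.96953070e+01,  2.02621389e+01,  9.36306011e+01, -5.64874155e-05,
        6.61890457e+01, -1.36522162e-01]), 'joint_vel': array([-0.08911214, -0.01451046,  0.06763381,  0.06813646,  0.05303889,
       -0.10885973]), 'joint_efforts': array([ 3.00652493e-03, -6.05248833e+01, -3.42064977e+01,  9.76349838e-05,
        9.47398221e-03, -9.20619868e-06]), 'tool_pos': array([ 0.21810465, -0.58514344,  0.20815412]), 'tcp_rot': array([-1.79918214e+02, -1.43228990e-04,  2.04412379e+01]), 'ft_force': array([-0.85480381, -0.57533161, -0.02393112]), 'torque': array([0.02590541, 0.0099072 , 0.00174568]), 'width': 0.08509062314544574}
scene {'mtx': array([[393.71665581,   0.        , 280.8793712 ],
       [  0.        , 393.71665581, 208.82106216],
       [  0.        ,   0.        ,   1.        ]]), 'extrinsics': array([[ 0.65351262,  0.49286669, -0.57445947,  0.99706624],
       [ 0.7568932 , -0.43136403,  0.49095595, -0.54159853],
       [-0.00582532, -0.75565038, -0.65494929,  0.61635891],
       [ 0.        ,  0.        ,  0.        ,  1.        ]])}
top {
[... 241 characters left out ...]
   [-0.99950318, -0.01268791, -0.02885146, -0.10643102],
       [ 0.03073854, -0.19007653, -0.98128796,  1.16849902],
       [ 0.        ,  0.        ,  0.        ,  1.        ]])}
wrist {'mtx': array([[322.28924663,   0.        , 277.54795488],
       [  0.        , 322.28924663, 208.94540106],
       [  0.        ,   0.        ,   1.        ]]), 'mount': array([[ 8.38666877e-04, -9.65590530e-01, -2.60065809e-01,
         6.54112093e-02],
       [ 9.99998558e-01,  4.25721245e-04,  1.64417332e-03,
        -1.90330055e-04],
       [-1.47688264e-03, -2.60066813e-01,  9.65589494e-01,
        -1.64415085e-01],
       [ 0.00000000e+00,  0.00000000e+00,  0.00000000e+00,
         1.00000000e+00]])}
```

View pics/scene0.png

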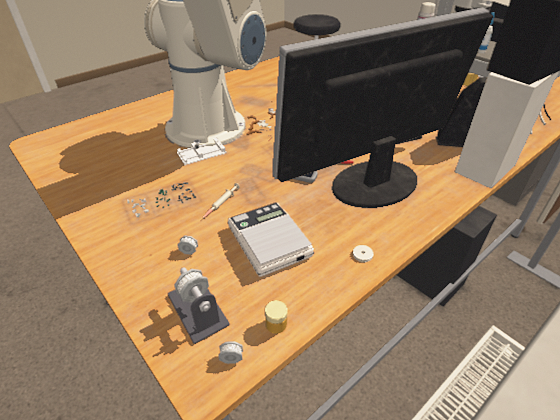

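View pics/top0.png

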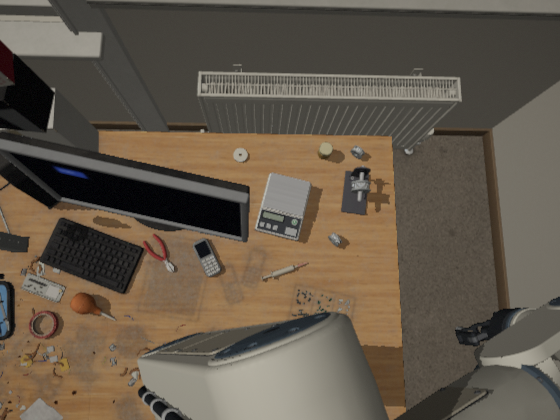

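The scene picture shows three reels. One hangs on the spindle at about (192,287), and two lie loose at (188,244) and (231,352). The scale is at (270,237). Next I'll run the networks and enlarge the area.

```bash
cat > h.py <<'E'
from station import *
import numpy as np, cv2
from scipy.spatial.transform import Rotation as R
def pt(c,uv,z,T=None):
    k=get_calibration(c); T=k["extrinsics"] if T is None else T
    d=T[:3,:3]@np.linalg.solve(k["mtx"],[uv[0],uv[1],1.]); return T[:3,3]+d*(z-T[2,3])/d[2]
def proj(c,P,T=None):
    k=get_calibration(c); T=k["extrinsics"] if T is None else T
    P=np.atleast_2d(P); q=(P-T[:3,3])@T[:3,:3]; q=q@k["mtx"].T; return q[:,:2]/q[:,2:]
def wristT(s):
    T=np.eye(4);T[:3,:3]=R.from_euler('xyz',s["tcp_rot"],degrees=True).as_matrix();T[:3,3]=s["tool_pos"]
    return T@get_calibration("wrist")["mount"]
E
python3 - <<'E'
from h import *
Z=dict(reel=.072,reel_stand=.005,scale=.03,pan=.045,store_key=.035,small_keys=.035,spindle_tip=.075)
for c in ("top","scene"):
    im=camera(c)
    x=(225,130,400,260) if c=="top" else (150,170,330,370)
    cr=im[x[1]:x[3],x[0]:x[2],::-1]; f=4 if c=="top" else 3
    cv2.imwrite(f"pics/{c}1.png",cv2.resize(cr,None,fx=f,fy=f,interpolation=cv2.INTER_CUBIC))
    for l,z in Z.items():
        for r in regions_of(c,l):
            print(c,l,round(r["conf"],2),np.round(r["point"],1),r["region"].sum(),pt(c,r["point"],z).round(3))
E
```

```text
top reel 0.62 [331.7 239.8] 111 [ 0.422 -0.298  0.072]
top reel 0.61 [357.1 189.2] 223 [ 0.562 -0.371  0.072]
top reel 0.45 [357.3 152.8] 126 [ 0.667 -0.375  0.072]
top reel_stand 0.62 [358.  196.2] 904 [ 0.558 -0.389  0.005]
top scale 0.84 [282.8 206.7] 2640 [ 0.519 -0.169  0.03 ]
top pan 0.84 [286.5 195.9] 1385 [ 0.547 -0.179  0.045]
top pan 0.62 [357.4 189.6] 217 [ 0.568 -0.379  0.045]
top store_key 0.48 [290.  233.8] 61 [ 0.442 -0.189  0.035]
top small_keys 0.62 [268.  227.7] 52 [ 0.458 -0.128  0.035]
top spindle_tip 0.9 [355.2 194.8] 873 [ 0.546 -0.365  0.075]
top spindle_tip 0.25 [286.  193.1] 1428 [ 0.548 -0.175  0.075]
scene reel 0.83 [231.2 352.5] 444 [ 0.718 -0.402  0.072]
scene reel 0.77 [186.4 244. ] 288 [ 0.478 -0.337  0.072]
scene reel 0.62 [188.9 277.1] 741 [ 0.552 -0.376  0.072]
scene reel 0.26 [360.4 255.9] 272 [ 0.717 -0.11   0.072]
scene reel_stand 0.94 [196.5 313. ] 1981 [ 0.579 -0.388  0.005]
scene scale 0.72 [266.8 239.3] 3917 [ 0.537 -0.188  0.03 ]
scene pan 0.64 [274.1 238.5] 2015 [ 0.557 -0.184  0.045]
scene store_key 0.66 [242.5 215.5] 54 [ 0.448 -0.184  0.035]
scene spindle_tip 0.59 [197. 313.] 1929 [ 0.627 -0.405  0.075]
```

View pics/top1.png

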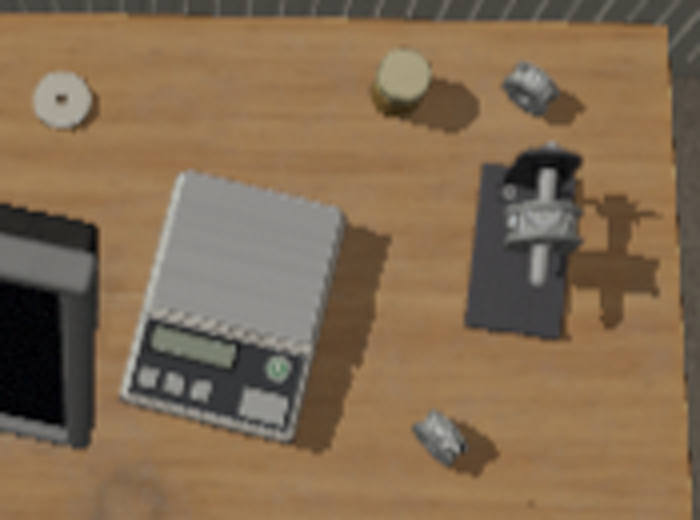

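View pics/scene1.png

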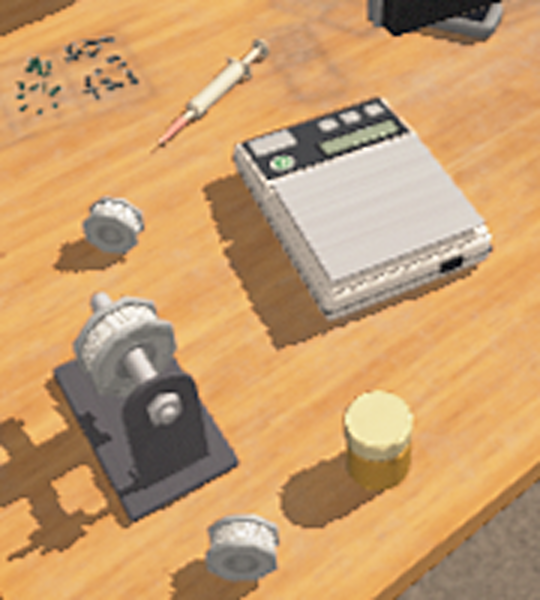

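The three reels in the top picture are:
- (357,189), hanging on the spindle
- (332,240), loose
- (357,153), loose

The enlarged crops show that the one on the spindle has the clearly largest flanges, so it is the part meant. Next I'll move the wrist camera above it to measure precisely.

```bash
cat >> h.py <<'E'
def go(target,yaw=None,Rt=None):
    s=get_state(); R0=R.from_euler('xyz',s["tcp_rot"],degrees=True)
    R1=Rt if Rt is not None else R.from_euler('xyz',[180,0,yaw],degrees=True)
    rv=(R0.inv()*R1).as_rotvec(); d=R1.inv().apply(np.array(target)-s["tool_pos"])*1000
    print("at",s["tool_pos"].round(4),s["tcp_rot"].round(2),"rot",rv.round(4),"then shift mm",d.round(1))
E
python3 -c "
from h import *
go([.53,-.365,.26],-6)"
```

```text
at [ 0.2183 -0.5856  0.2089] [180.     0.    20.44] rot [ 0.     -0.      0.4615] then shift mm [ 286.9 -252.   -51.1]
```

play_rows([
  {"hand": 1, "rz": 0.154, "tz": -17},
  {"hand": 1, "rz": 0.154, "tz": -17},
  {"hand": 1, "rz": 0.154, "tz": -17},
  {"hand": 1, "tx": 47, "ty": -41},
  {"hand": 1, "tx": 48, "ty": -42},
  {"hand": 1, "tx": 48, "ty": -42},
  {"hand": 1, "tx": 48, "ty": -42},
  {"hand": 1, "tx": 48, "ty": -42},
])

```text
validation failed for argument at $.pl...
```

play_rows([
  {"hand": 1, "tx": 48, "ty": -42},
  {"hand": 1},
  {"hand": 1},
  {"hand": 1},
])

```text
validation failed for argument at $.pl...
```

Run:
```python
from h import *
s=get_state();T=wristT(s);im=camera("wrist");cv2.imwrite("pics/w1.png",im[:,:,::-1])
np.save("w1T.npy",T)
print(s["tool_pos"],s["tcp_rot"],s["ft_force"])
for l,z in dict(reel=.072,reel_stand=.005,spindle_tip=.075,scale=.03).items():
    for r in regions_of("wrist",l): print(l,round(r["conf"],2),np.round(r["point"],1),r["region"].sum(),pt("wrist",r["point"],z,T).round(4))
```

```text
[ 0.21828766 -0.58564459  0.20888616] [1.79998141e+02 3.79068850e-04 2.04417370e+01] [ 0.31858899  0.42917058 -1.26556579]
```

View pics/w1.png

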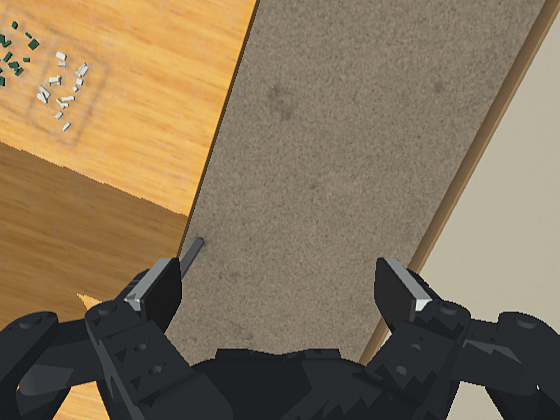

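The move was refused because every row field seems to be required, so I'll write rows out in full.

play_rows([
  {"hand": 1, "tx": 0, "ty": 0, "tz": -17, "rx": 0, "ry": 0, "rz": 0.154},
  {"hand": 1, "tx": 0, "ty": 0, "tz": -17, "rx": 0, "ry": 0, "rz": 0.154},
  {"hand": 1, "tx": 0, "ty": 0, "tz": -17, "rx": 0, "ry": 0, "rz": 0.154},
  {"hand": 1, "tx": 47, "ty": -41, "tz": 0, "rx": 0, "ry": 0, "rz": 0},
  {"hand": 1, "tx": 48, "ty": -42, "tz": 0, "rx": 0, "ry": 0, "rz": 0},
  {"hand": 1, "tx": 48, "ty": -42, "tz": 0, "rx": 0, "ry": 0, "rz": 0},
  {"hand": 1, "tx": 48, "ty": -42, "tz": 0, "rx": 0, "ry": 0, "rz": 0},
  {"hand": 1, "tx": 48, "ty": -42, "tz": 0, "rx": 0, "ry": 0, "rz": 0},
])

```text
clock: 2.2
tool_pos: [0.4753, -0.4046, 0.2601]
tcp_rot: [180.0, -0.0, -6.0]
ft_force: [0.5, -0.9, 0.1]
width: 0.0853
```

play_rows([
  {"hand": 1, "tx": 48, "ty": -42, "tz": 0, "rx": 0, "ry": 0, "rz": 0},
  {"hand": 1, "tx": 0, "ty": 0, "tz": 0, "rx": 0, "ry": 0, "rz": 0},
  {"hand": 1, "tx": 0, "ty": 0, "tz": 0, "rx": 0, "ry": 0, "rz": 0},
])

```text
clock: 2.58
tool_pos: [0.5246, -0.3698, 0.2596]
tcp_rot: [180.0, 0.0, -6.0]
ft_force: [0.8, -0.1, -0.2]
width: 0.0853
```

```bash
cat > look.py <<'E'
from h import *
import sys
n=sys.argv[1]
s=get_state();T=wristT(s);im=camera("wrist");cv2.imwrite(f"pics/{n}.png",im[:,:,::-1])
np.save(f"{n}T.npy",T)
print(s["clock"],s["tool_pos"],s["tcp_rot"],s["ft_force"])
for l,z in dict(reel=.072,reel_stand=.009,spindle_tip=.075,pan=.045,store_key=.035).items():
    if l not in sys.argv[2:]: continue
    for r in regions_of("wrist",l): print(l,round(r["conf"],2),np.round(r["point"],1),r["region"].sum(),pt("wrist",r["point"],z,T).round(4))
E
python3 look.py w2 reel reel_stand
```

```text
2.575 [ 0.52456218 -0.36977819  0.25963796] [ 1.79994973e+02  4.40632710e-02 -5.97144964e+00] [ 0.75729376 -0.12903794 -0.24186342]
reel 0.92 [245.9 247. ] 611 [ 0.4533 -0.3257  0.072 ]
reel 0.86 [285.6 144.2] 1214 [ 0.566  -0.3833  0.072 ]
reel 0.72 [280.   27.7] 741 [ 0.6785 -0.3887  0.072 ]
reel 0.5 [281.4 122.5] 4270 [ 0.5888 -0.381   0.072 ]
reel 0.37 [188.6 299.1] 46 [ 0.393  -0.2473  0.072 ]
reel_stand 0.55 [284.4 120.8] 4287 [ 0.5903 -0.3858  0.009 ]
```

View pics/w2.png

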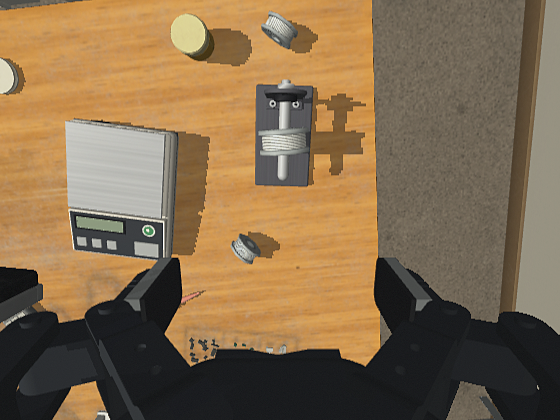

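The wrist view shows everything: the stand at (284,135), the hung reel at (285,142), and the scale at (122,190). Next I'll enlarge it to pick corners.

Run:
```python
import cv2
im=cv2.imread("pics/w2.png")
cv2.imwrite("pics/w2a.png",cv2.resize(im[70:200,240:330],None,fx=6,fy=6,interpolation=cv2.INTER_CUBIC)[:780])
cv2.imwrite("pics/w2b.png",cv2.resize(im[110:265,55:190],None,fx=5,fy=5,interpolation=cv2.INTER_CUBIC))
```

```text
(no output)
```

View pics/w2a.png

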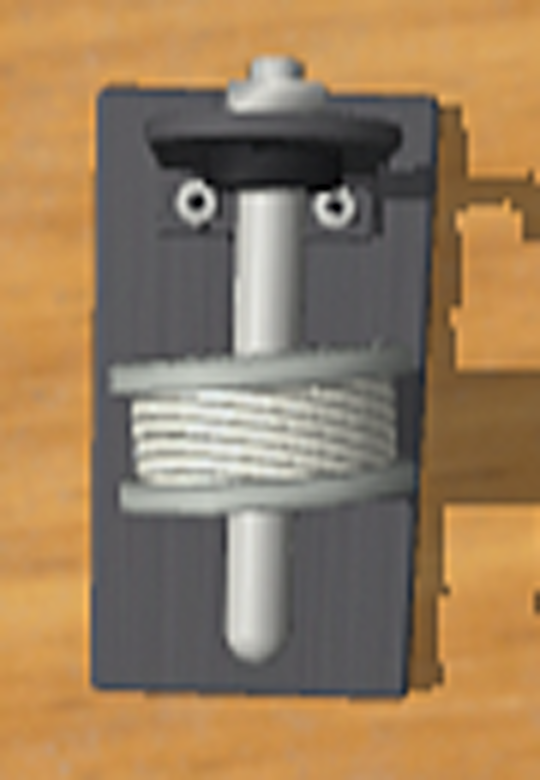

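View pics/w2b.png

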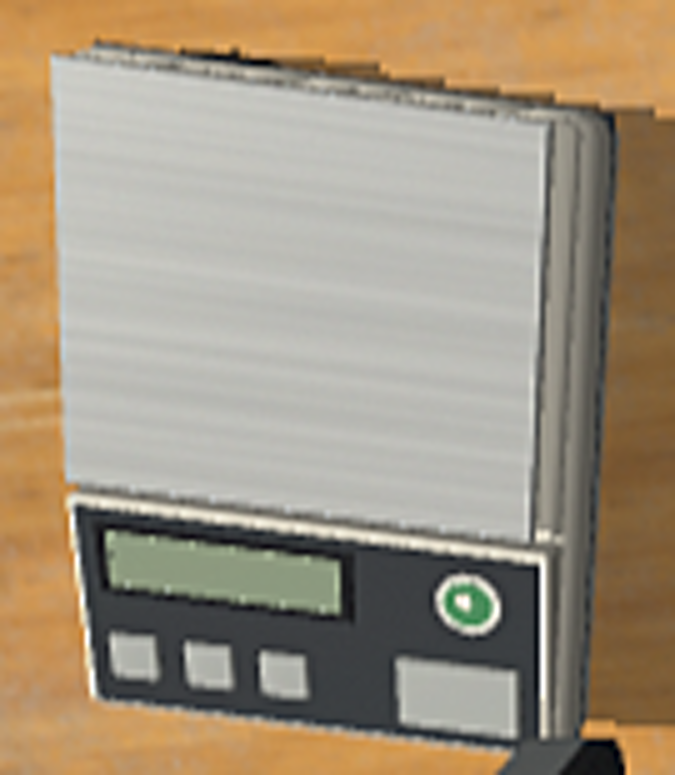

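Run:
```python
from h import *
T=np.load("w2T.npy")
a=lambda p:(p[0]/6+240-.42,p[1]/6+70-.42)
b=lambda p:(p[0]/5+55-.4,p[1]/5+110-.4)
def rep(n,ps,z,f,order=None):
    W=np.array([pt("wrist",f(p),z,T) for p in ps]);c=W.mean(0)
    e=np.linalg.norm(W-np.roll(W,-1,0),axis=1)*1000
    # corners order: BL(+y) far, far right, near right, near left ; x axis=far-near
    x=(W[0]+W[1]-W[2]-W[3])/2; y=(W[0]+W[3]-W[1]-W[2])/2
    print(n,"c",c.round(4),"edges",e.round(1),"yaw x",np.degrees(np.arctan2(x[1],x[0])).round(1),"yaw y",np.degrees(np.arctan2(-y[0],y[1])).round(1))
rep("plate",[(100,88),(437,97),(405,697),(92,688)],.009,a)
rep("reel",[(110,372),(412,352),(415,478),(122,503)],.083,a)
rep("pan",[(50,55),(552,122),(532,540),(66,483)],.045,b)
for z in(.025,.03,.035): rep("key%g"%z,[(397,657),(518,670),(517,737),(397,722)],z,b)
t=pt("wrist",a((255,660)),.075,T); h=pt("wrist",a((267,190)),.081,T);t2=pt("wrist",a((258,600)),.081,T)
print("tip",t,"hub",h,np.degrees(np.arctan2(*(h-t2)[1::-1])))
```

```text
plate c [ 0.571  -0.3816  0.009 ] edges [ 67.9 122.9  68.2 122.6] yaw x -7.6 yaw y -7.5
reel c [ 0.5705 -0.3814  0.083 ] edges [51.8 21.3 51.2 22.3] yaw x -2.3 yaw y -1.7
pan c [ 0.554  -0.1804  0.045 ] edges [113.3 100.9 112.6 101.1] yaw x -13.7 yaw y -13.4
key0.025 c [ 0.4462 -0.187   0.025 ] edges [31.7 19.2 31.8 18.5] yaw x -12.4 yaw y -13.2
key0.03 c [ 0.448  -0.1894  0.03  ] edges [31.3 19.  31.4 18.3] yaw x -12.4 yaw y -13.2
key0.035 c [ 0.4498 -0.1918  0.035 ] edges [30.9 18.7 31.  18.1] yaw x -12.4 yaw y -13.2
tip [ 0.52870972 -0.37570595  0.075     ] hub [ 0.60922207 -0.38570247  0.081     ] -6.944990404375397
```

```bash
python3 -c "
from h import *
go([.5705,-.3814,.054],-7.4)"
```

```text
at [ 0.5237 -0.3708  0.2599] [ 1.7999e+02  2.0000e-02 -6.1200e+00] rot [0.0001 0.0003 0.0224] then shift mm [ 47.7   4.5 205.9]
```

play_rows([
  {"hand": 1, "tx": 0, "ty": 0, "tz": 0, "rx": 0, "ry": 0, "rz": 0.022},
  {"hand": 1, "tx": 47.7, "ty": 4.5, "tz": 0, "rx": 0, "ry": 0, "rz": 0},
  {"hand": 1, "tx": 0, "ty": 0, "tz": 40, "rx": 0, "ry": 0, "rz": 0},
  {"hand": 1, "tx": 0, "ty": 0, "tz": 40, "rx": 0, "ry": 0, "rz": 0},
  {"hand": 1, "tx": 0, "ty": 0, "tz": 25, "rx": 0, "ry": 0, "rz": 0},
  {"hand": 1, "tx": 0, "ty": 0, "tz": 0, "rx": 0, "ry": 0, "rz": 0},
  {"hand": 1, "tx": 0, "ty": 0, "tz": 0, "rx": 0, "ry": 0, "rz": 0},
])

```text
clock: 3.6
tool_pos: [0.5719, -0.3812, 0.1562]
tcp_rot: [180.0, -0.1, -7.3]
ft_force: [1.8, 0.6, 0.9]
width: 0.0856
```

```bash
python3 look.py w3
python3 - <<'E'
from h import *
im=camera("scene");cv2.imwrite("pics/s3.png",cv2.resize(im[150:390,120:360,::-1],None,fx=2.5,fy=2.5,interpolation=cv2.INTER_CUBIC))
go([.5705,-.3814,.054],-7.4)
E
```

```text
3.6 [ 0.57193273 -0.38118306  0.15621018] [ 1.79958467e+02 -8.18325553e-02 -7.34387026e+00] [1.77652634 0.58098015 0.87083356]
at [ 0.5723 -0.3812  0.1567] [ 1.7993e+02 -1.4000e-01 -7.3200e+00] rot [ 0.0012 -0.0024  0.0014] then shift mm [ -1.7   0.5 102.7]
```

View pics/w3.png

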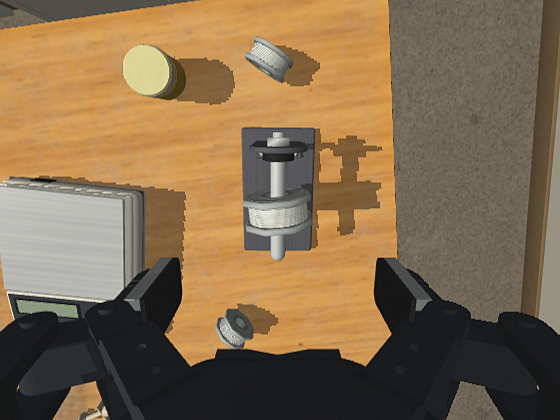

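View pics/s3.png

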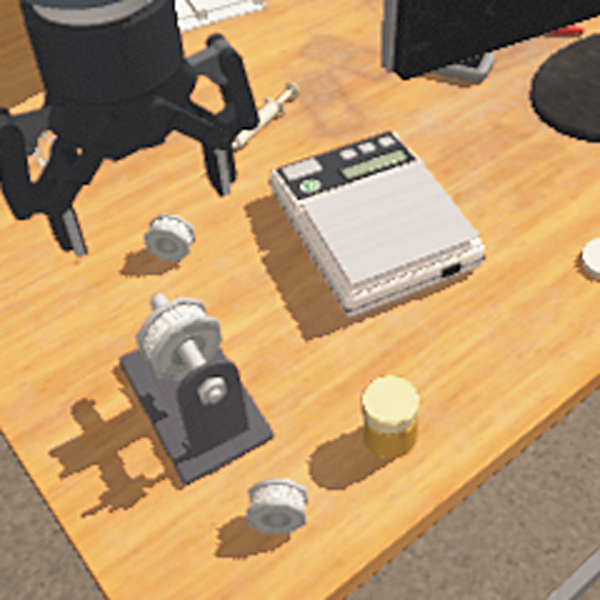

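The wrist view has the reel at (278,213). That is where a point 100 mm below the TCP should project, about (278,203 to 215). It is centred between the jaws, so I'll descend and close.

play_rows([
  {"hand": 1, "tx": -1.5, "ty": 0.5, "tz": 25, "rx": 0, "ry": 0, "rz": 0},
  {"hand": 1, "tx": 0, "ty": 0, "tz": 25, "rx": 0, "ry": 0, "rz": 0},
  {"hand": 1, "tx": 0, "ty": 0, "tz": 20, "rx": 0, "ry": 0, "rz": 0},
  {"hand": 1, "tx": 0, "ty": 0, "tz": 17, "rx": 0, "ry": 0, "rz": 0},
  {"hand": 1, "tx": 0, "ty": 0, "tz": 15, "rx": 0, "ry": 0, "rz": 0},
  {"hand": 1, "tx": 0, "ty": 0, "tz": 0, "rx": 0, "ry": 0, "rz": 0},
  {"hand": 1, "tx": 0, "ty": 0, "tz": 0, "rx": 0, "ry": 0, "rz": 0},
])

```text
clock: 4.58
tool_pos: [0.5704, -0.3809, 0.0534]
tcp_rot: [180.0, -0.0, -7.3]
ft_force: [1.1, 0.5, -0.0]
width: 0.0856
```

```bash
python3 look.py w4
python3 - <<'E'
from h import *
im=camera("scene");cv2.imwrite("pics/s4.png",cv2.resize(im[200:360,120:280,::-1],None,fx=3.5,fy=3.5,interpolation=cv2.INTER_CUBIC))
E
```

```text
4.575 [ 0.5704327  -0.38093772  0.05340836] [ 1.79979459e+02 -4.07308112e-02 -7.28665977e+00] [ 1.09050455  0.51992515 -0.04019873]
```

View pics/w4.png

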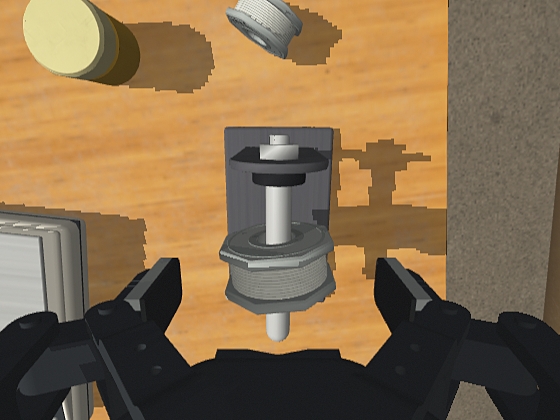

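View pics/s4.png

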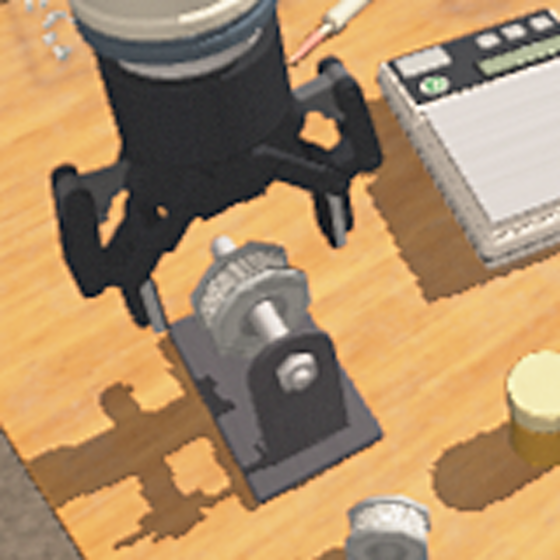

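Run:
```python
from h import *
T=np.load("w4T.npy");im=cv2.imread("pics/w4.png")
ap=26/np.cos(np.pi/8)
def draw(c,yaw,col):
    y=np.radians(yaw);ex=np.array([np.cos(y),np.sin(y),0]);ey=np.array([-np.sin(y),np.cos(y),0])
    for x in(-.0125,-.0075,.0075,.0125):
        P=[np.array(c)+ex*x+ey*ap*np.cos(a)/1000+np.array([0,0,ap*np.sin(a)/1000]) for a in np.pi/8+np.arange(8)*np.pi/4]
        cv2.polylines(im,[np.round(proj("wrist",P,T)*8).astype(int)],True,col,1,cv2.LINE_AA,3)
draw([.5705,-.3814,.072],-2,(0,0,255)) 
cv2.imwrite("pics/w4o.png",cv2.resize(im[200:340,200:360],None,fx=4.5,fy=4.5,interpolation=cv2.INTER_CUBIC)[:600])
```

```text
(no output)
```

View pics/w4o.png

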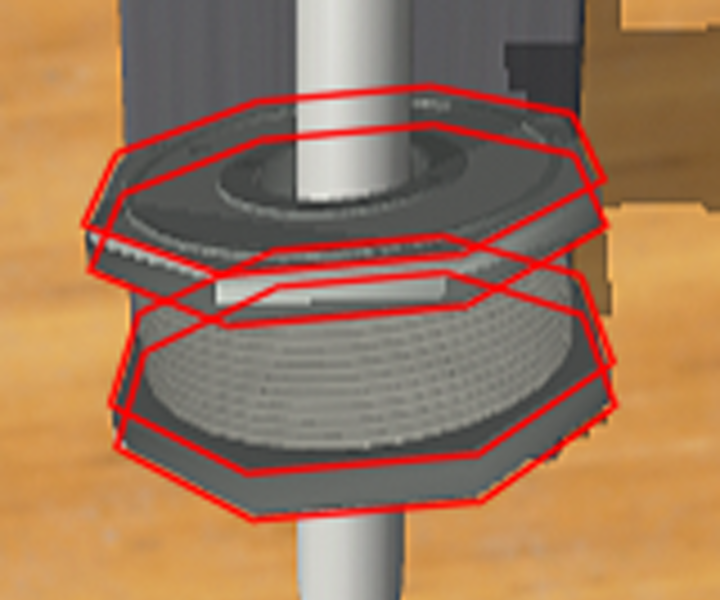

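The projected reel model matches the picture to about 1 mm, so I'll close the fingers.

play_rows([
  {"hand": -0.2, "tx": 0, "ty": 0, "tz": 0, "rx": 0, "ry": 0, "rz": 0},
  {"hand": -0.2, "tx": 0, "ty": 0, "tz": 0, "rx": 0, "ry": 0, "rz": 0},
  {"hand": -0.2, "tx": 0, "ty": 0, "tz": 0, "rx": 0, "ry": 0, "rz": 0},
  {"hand": -0.2, "tx": 0, "ty": 0, "tz": 0, "rx": 0, "ry": 0, "rz": 0},
  {"hand": -0.2, "tx": 0, "ty": 0, "tz": 0, "rx": 0, "ry": 0, "rz": 0},
  {"hand": -0.2, "tx": 0, "ty": 0, "tz": 0, "rx": 0, "ry": 0, "rz": 0},
], force=35)

```text
clock: 5.42
tool_pos: [0.5703, -0.3807, 0.0539]
tcp_rot: [180.0, -0.0, -7.3]
ft_force: [-0.6, 1.7, 6.7]
width: 0.05
```

```bash
python3 look.py w5
```

```text
5.425 [ 0.57030648 -0.38074328  0.05389037] [ 1.79988371e+02 -3.77889304e-02 -7.28764266e+00] [-0.58378905  1.68471344  6.65492532]
```

View pics/w5.png

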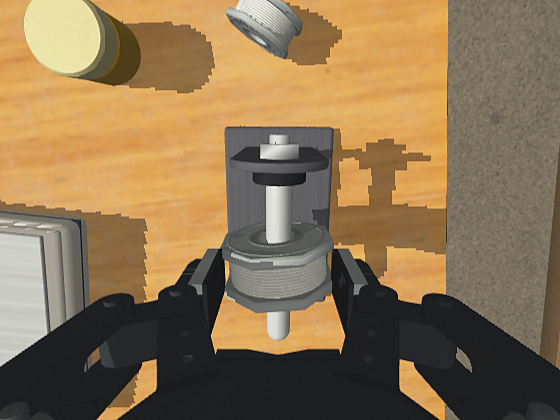

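Gripped, with the reading at 50 mm. The 6.7 N of upward force says the bore is being pressed onto the spindle, so I'll raise by 3 mm to centre it and then slide.

play_rows([
  {"hand": -0.2, "tx": 0, "ty": 0, "tz": -1.5, "rx": 0, "ry": 0, "rz": 0},
  {"hand": -0.2, "tx": 0, "ty": 0, "tz": -1.5, "rx": 0, "ry": 0, "rz": 0},
  {"hand": -0.2, "tx": 0, "ty": 0, "tz": 0, "rx": 0, "ry": 0, "rz": 0},
  {"hand": -0.2, "tx": -3, "ty": 0, "tz": 0, "rx": 0, "ry": 0, "rz": 0},
  {"hand": -0.2, "tx": -5, "ty": 0, "tz": 0, "rx": 0, "ry": 0, "rz": 0},
])

```text
clock: 6.1
tool_pos: [0.5617, -0.3796, 0.0557]
tcp_rot: [-180.0, 0.0, -7.3]
ft_force: [0.2, 0.4, -0.6]
width: 0.05
```

```bash
python3 look.py w6
```

```text
6.1 [ 0.56171913 -0.37955254  0.05566648] [-1.79992075e+02  1.93505282e-02 -7.28317547e+00] [ 0.20107515  0.40380391 -0.60085245]
```

View pics/w6.png

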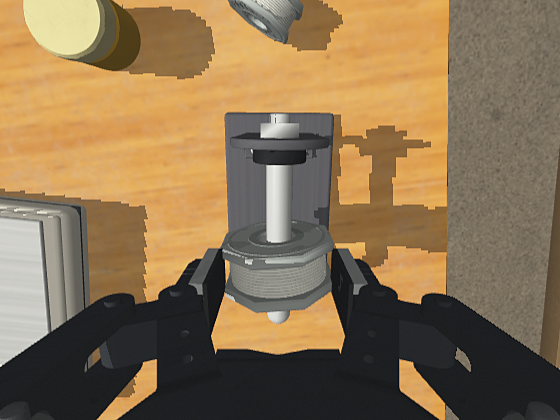

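The reel moves with the hand, and the force is near zero. I'll pull it the rest of the way.

play_rows([
  {"hand": -0.2, "tx": -9, "ty": 0, "tz": 0, "rx": 0, "ry": 0, "rz": 0},
  {"hand": -0.2, "tx": -10, "ty": 0, "tz": 0, "rx": 0, "ry": 0, "rz": 0},
  {"hand": -0.2, "tx": -10, "ty": 0, "tz": 0, "rx": 0, "ry": 0, "rz": 0},
  {"hand": -0.2, "tx": -10, "ty": 0, "tz": 0, "rx": 0, "ry": 0, "rz": 0},
  {"hand": -0.2, "tx": -10, "ty": 0, "tz": 0, "rx": 0, "ry": 0, "rz": 0},
  {"hand": -0.2, "tx": -10, "ty": 0, "tz": 0, "rx": 0, "ry": 0, "rz": 0},
  {"hand": -0.2, "tx": -10, "ty": 0, "tz": 0, "rx": 0, "ry": 0, "rz": 0},
  {"hand": -0.2, "tx": 0, "ty": 0, "tz": 0, "rx": 0, "ry": 0, "rz": 0},
])

```text
clock: 7.15
tool_pos: [0.4928, -0.3708, 0.0559]
tcp_rot: [-180.0, 0.0, -7.3]
ft_force: [0.1, 0.5, -1.1]
width: 0.0501
```

```bash
python3 look.py w7
```

```text
7.15 [ 0.4928222  -0.37079     0.05589697] [-1.79987780e+02  2.48278383e-02 -7.31767322e+00] [ 0.14090559  0.51233101 -1.11433749]
```

View pics/w7.png

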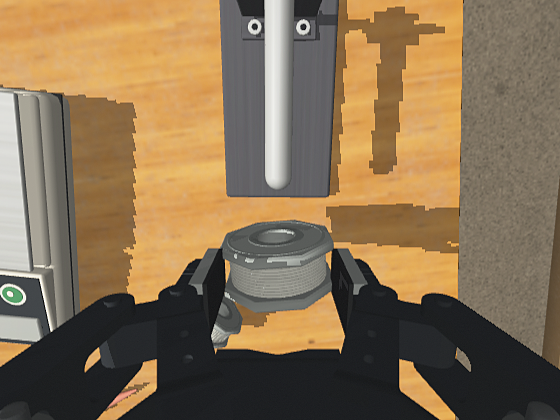

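The reel is clear of the spindle tip, which shows at (277,188) with the reel at (278,265). Next I'll lift it and carry it over the pan.

play_rows([
  {"hand": -0.2, "tx": 0, "ty": 0, "tz": -15, "rx": 0, "ry": 0, "rz": 0},
  {"hand": -0.2, "tx": 0, "ty": 0, "tz": -25, "rx": 0, "ry": 0, "rz": 0},
  {"hand": -0.2, "tx": 0, "ty": 0, "tz": -25, "rx": 0, "ry": 0, "rz": 0},
  {"hand": -0.2, "tx": 0, "ty": 0, "tz": -20, "rx": 0, "ry": 0, "rz": 0.054},
  {"hand": -0.2, "tx": 0, "ty": 0, "tz": 0, "rx": 0, "ry": 0, "rz": 0.054},
  {"hand": -0.2, "tx": 0, "ty": 0, "tz": 0, "rx": 0, "ry": 0, "rz": 0},
])

```text
clock: 7.95
tool_pos: [0.4943, -0.3711, 0.1421]
tcp_rot: [180.0, -0.1, -13.4]
ft_force: [0.5, -1.0, -2.0]
width: 0.0496
```

```bash
python3 -c "
from h import *
go([.554,-.1804,.09],-13.5);print(get_state()['ft_force'])"
```

```text
at [ 0.4943 -0.3711  0.1421] [ 1.7997e+02 -8.0000e-02 -1.3440e+01] rot [ 0.0006 -0.0015  0.001 ] then shift mm [  13.6 -199.4   52.1]
[ 0.5141335  -1.0158411  -1.98518779]
```

play_rows([
  {"hand": -0.2, "tx": 2, "ty": -28, "tz": 0, "rx": 0, "ry": 0, "rz": 0},
  {"hand": -0.2, "tx": 3, "ty": -38, "tz": 0, "rx": 0, "ry": 0, "rz": 0},
  {"hand": -0.2, "tx": 3, "ty": -40, "tz": 0, "rx": 0, "ry": 0, "rz": 0},
  {"hand": -0.2, "tx": 3, "ty": -40, "tz": 0, "rx": 0, "ry": 0, "rz": 0},
  {"hand": -0.2, "tx": 2, "ty": -35, "tz": 0, "rx": 0, "ry": 0, "rz": 0},
  {"hand": -0.2, "tx": 0, "ty": -18, "tz": 10, "rx": 0, "ry": 0, "rz": 0},
  {"hand": -0.2, "tx": 0, "ty": 0, "tz": 25, "rx": 0, "ry": 0, "rz": 0},
  {"hand": -0.2, "tx": 0, "ty": 0, "tz": 17, "rx": 0, "ry": 0, "rz": 0},
])

```text
clock: 8.95
tool_pos: [0.552, -0.1803, 0.0874]
tcp_rot: [180.0, 0.1, -13.4]
ft_force: [-0.3, -0.0, -0.9]
width: 0.0501
```

```bash
python3 look.py w8; python3 -c "
from h import *
go([.554,-.1804,.06],-13.5)
im=camera('scene');cv2.imwrite('pics/s8.png',cv2.resize(im[150:310,180:340,::-1],None,fx=3.5,fy=3.5,interpolation=cv2.INTER_CUBIC))"
```

```text
8.95 [ 0.55204347 -0.1803196   0.08742508] [ 1.79994476e+02  7.86386977e-02 -1.34216324e+01] [-0.30156472 -0.0285887  -0.92915897]
at [ 0.5508 -0.1802  0.0855] [-179.99    0.23  -13.46] rot [-0.0001  0.004   0.0008] then shift mm [ 3.1 -0.5 25.5]
```

View pics/w8.png

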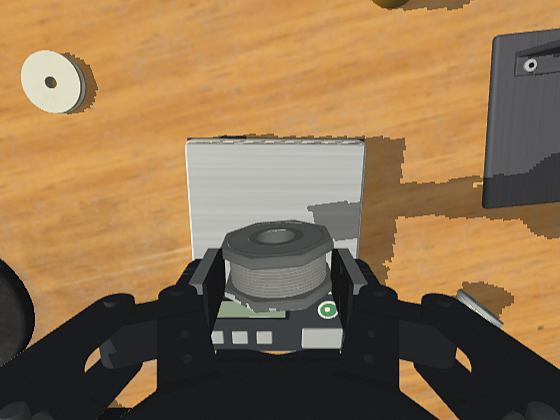

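View pics/s8.png

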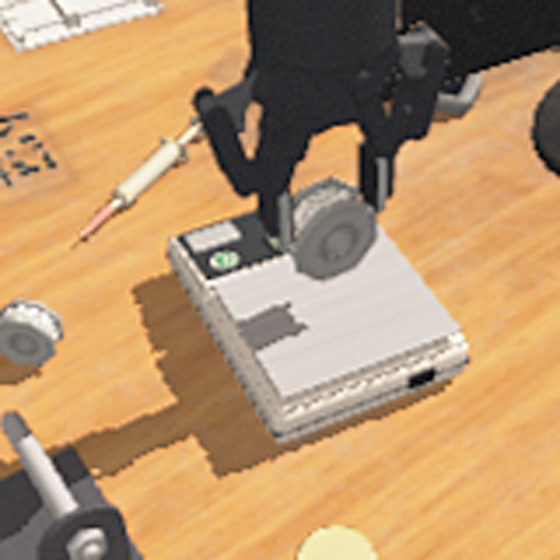

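The reel hangs centred over the pan, with level flanges. I'll lower it slowly.

play_rows([
  {"hand": -0.2, "tx": 3, "ty": 0, "tz": 8, "rx": 0, "ry": 0, "rz": 0},
  {"hand": -0.2, "tx": 0, "ty": 0, "tz": 8, "rx": 0, "ry": 0, "rz": 0},
  {"hand": -0.2, "tx": 0, "ty": 0, "tz": 6, "rx": 0, "ry": 0, "rz": 0},
  {"hand": -0.2, "tx": 0, "ty": 0, "tz": 2, "rx": 0, "ry": 0, "rz": 0},
  {"hand": -0.2, "tx": 0, "ty": 0, "tz": 0, "rx": 0, "ry": 0, "rz": 0},
  {"hand": -0.2, "tx": 0, "ty": 0, "tz": 0, "rx": 0, "ry": 0, "rz": 0},
])

```text
clock: 9.8
tool_pos: [0.5557, -0.1812, 0.0651]
tcp_rot: [180.0, -0.0, -13.5]
ft_force: [-0.5, -0.5, -2.5]
width: 0.05
```

play_rows([
  {"hand": -0.2, "tx": 0, "ty": 0, "tz": 2.5, "rx": 0, "ry": 0, "rz": 0},
  {"hand": -0.2, "tx": 0, "ty": 0, "tz": 2.5, "rx": 0, "ry": 0, "rz": 0},
  {"hand": -0.2, "tx": 0, "ty": 0, "tz": 2, "rx": 0, "ry": 0, "rz": 0},
  {"hand": -0.2, "tx": 0, "ty": 0, "tz": 2, "rx": 0, "ry": 0, "rz": 0},
  {"hand": -0.2, "tx": 0, "ty": 0, "tz": 1, "rx": 0, "ry": 0, "rz": 0},
  {"hand": -0.2, "tx": 0, "ty": 0, "tz": 0, "rx": 0, "ry": 0, "rz": 0},
])

```text
clock: 10.55
tool_pos: [0.5555, -0.1811, 0.0548]
tcp_rot: [-180.0, 0.0, -13.5]
ft_force: [-0.1, 0.2, -1.4]
width: 0.0499
```

play_rows([
  {"hand": -0.2, "tx": 0, "ty": 0, "tz": 0.7, "rx": 0, "ry": 0, "rz": 0},
  {"hand": -0.2, "tx": 0, "ty": 0, "tz": 0, "rx": 0, "ry": 0, "rz": 0},
  {"hand": -0.2, "tx": 0, "ty": 0, "tz": 0, "rx": 0, "ry": 0, "rz": 0},
])

```text
clock: 10.92
tool_pos: [0.5556, -0.1811, 0.0542]
tcp_rot: [-180.0, -0.0, -13.5]
ft_force: [0.1, 0.3, -2.1]
width: 0.0498
```

play_rows([
  {"hand": -0.2, "tx": 0, "ty": 0, "tz": 0.7, "rx": 0, "ry": 0, "rz": 0},
  {"hand": -0.2, "tx": 0, "ty": 0, "tz": 0.5, "rx": 0, "ry": 0, "rz": 0},
  {"hand": -0.2, "tx": 0, "ty": 0, "tz": 0, "rx": 0, "ry": 0, "rz": 0},
])

```text
clock: 11.3
tool_pos: [0.5557, -0.1812, 0.0532]
tcp_rot: [180.0, -0.0, -13.5]
ft_force: [-0.5, 0.1, 1.4]
width: 0.0498
```

play_rows([
  {"hand": -0.2, "tx": 0, "ty": 0, "tz": 0.5, "rx": 0, "ry": 0, "rz": 0},
  {"hand": -0.2, "tx": 0, "ty": 0, "tz": 0, "rx": 0, "ry": 0, "rz": 0},
  {"hand": -0.2, "tx": 0, "ty": 0, "tz": 0, "rx": 0, "ry": 0, "rz": 0},
])

```text
clock: 11.68
tool_pos: [0.5558, -0.1812, 0.0531]
tcp_rot: [180.0, -0.0, -13.5]
ft_force: [-1.7, 0.4, 5.6]
width: 0.0499
```

Contact at 5.6 N, where it was expected. I'll open gently.

play_rows([
  {"hand": 0.2, "tx": 0, "ty": 0, "tz": 0, "rx": 0, "ry": 0, "rz": 0},
  {"hand": 0.3, "tx": 0, "ty": 0, "tz": 0, "rx": 0, "ry": 0, "rz": 0},
  {"hand": 0.4, "tx": 0, "ty": 0, "tz": 0, "rx": 0, "ry": 0, "rz": 0},
  {"hand": 0.6, "tx": 0, "ty": 0, "tz": 0, "rx": 0, "ry": 0, "rz": 0},
  {"hand": 0.8, "tx": 0, "ty": 0, "tz": 0, "rx": 0, "ry": 0, "rz": 0},
  {"hand": 0.8, "tx": 0, "ty": 0, "tz": 0, "rx": 0, "ry": 0, "rz": 0},
])

```text
clock: 12.42
tool_pos: [0.5556, -0.1811, 0.0524]
tcp_rot: [-180.0, 0.0, -13.5]
ft_force: [-1.0, 0.8, -0.7]
width: 0.0767
```

play_rows([
  {"hand": 0.8, "tx": 0, "ty": 0, "tz": -10, "rx": 0, "ry": 0, "rz": 0},
  {"hand": 0.8, "tx": 0, "ty": 0, "tz": -20, "rx": 0, "ry": 0, "rz": 0},
  {"hand": 0.8, "tx": 0, "ty": 0, "tz": -30, "rx": 0, "ry": 0, "rz": 0},
  {"hand": 0.8, "tx": 0, "ty": 0, "tz": -30, "rx": 0, "ry": 0, "rz": 0},
  {"hand": 0.8, "tx": -20, "ty": 0, "tz": -30, "rx": 0, "ry": 0, "rz": 0},
  {"hand": 0.8, "tx": -50, "ty": 0, "tz": 0, "rx": 0, "ry": 0, "rz": 0},
  {"hand": 0, "tx": -40, "ty": 0, "tz": 0, "rx": 0, "ry": 0, "rz": 0},
  {"hand": -1, "tx": 0, "ty": 0, "tz": 0, "rx": 0, "ry": 0, "rz": 0},
])

```text
clock: 13.42
tool_pos: [0.4462, -0.1548, 0.1731]
tcp_rot: [-180.0, 0.0, -13.5]
ft_force: [0.4, 0.2, 0.5]
width: 0.0417
```

```bash
python3 look.py w9 pan store_key; python3 -c "
from h import *
im=camera('scene');cv2.imwrite('pics/s9.png',cv2.resize(im[150:310,180:340,::-1],None,fx=3.5,fy=3.5,interpolation=cv2.INTER_CUBIC))"
```

```text
13.425 [ 0.44620437 -0.15481581  0.17309698] [-1.79997045e+02  3.95817240e-02 -1.34924728e+01] [0.42209448 0.24139925 0.50813497]
pan 0.66 [273.7  82.8] 14231 [ 0.542  -0.1748  0.045 ]
store_key 0.8 [316.  181.9] 641 [ 0.448  -0.1933  0.035 ]
```

View pics/w9.png

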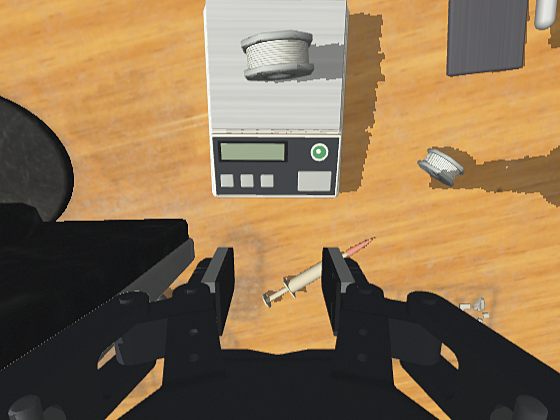

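View pics/s9.png

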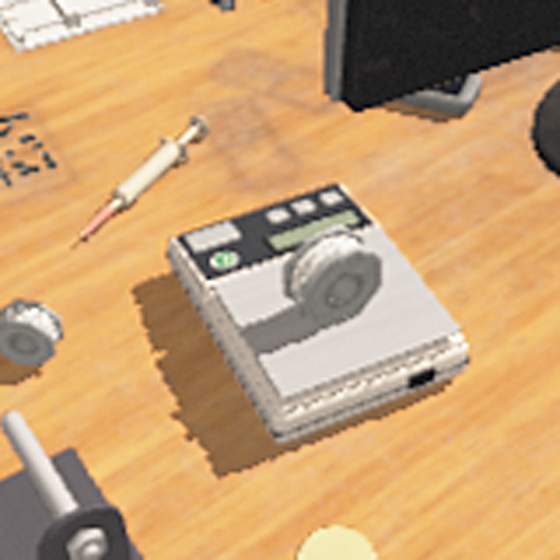

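The reel stands on the pan at (278,55) in the wrist view, untouched. The wide key is at (314,181), on the right-hand end of the row, and the small keys are at (226/246/266,181). I'll triangulate the key's height.

Run:
```python
from h import *
im=cv2.imread("pics/w9.png");cv2.imwrite("pics/w9a.png",cv2.resize(im[125:205,200:350],None,fx=5,fy=5,interpolation=cv2.INTER_CUBIC))
im=cv2.imread("pics/scene0.png");cv2.imwrite("pics/sca.png",cv2.resize(im[195:245,215:305],None,fx=8,fy=8,interpolation=cv2.INTER_CUBIC))
```

```text
(no output)
```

View pics/w9a.png

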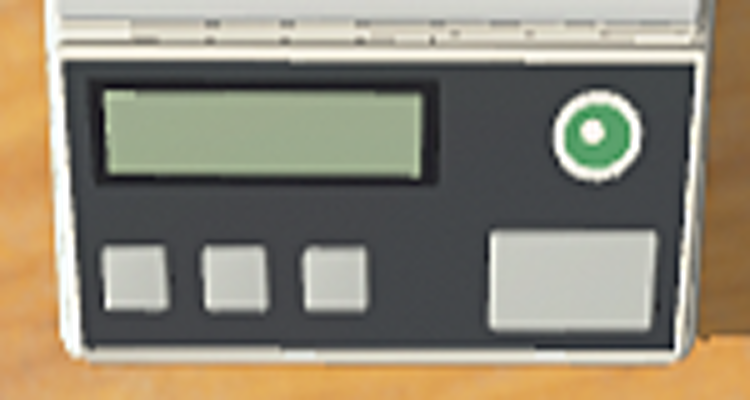

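View pics/sca.png

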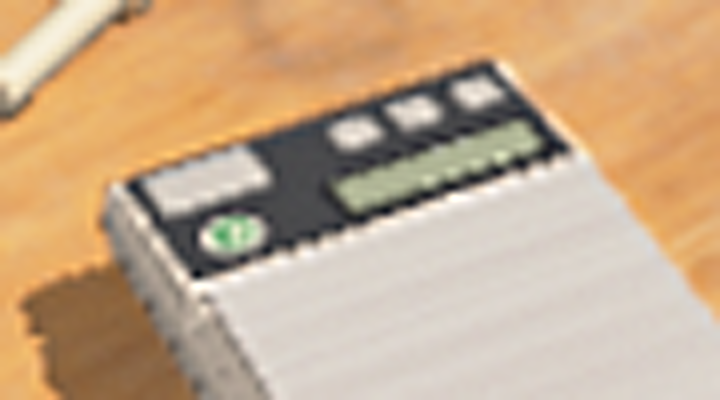

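Run:
```python
from h import *
from scipy.optimize import least_squares
w9=np.load("w9T.npy");w2=np.load("w2T.npy")
obs=[("wrist",w9,np.array([573/5+200-.4,280/5+125-.4])),("wrist",w2,np.array([457/5+55-.4,696/5+110-.4])),("scene",None,np.array([206/8+215-.44,180/8+195-.44]))]
f=lambda P:np.concatenate([proj(c,P,T)[0]-o for c,T,o in obs])
r=least_squares(f,[.45,-.19,.035]);print(r.x.round(4),r.fun.round(2))
for z in(.03,.035,.04): print(z,[pt(c,o,z,T).round(4)[:2] for c,T,o in obs])
P=np.array([pt("wrist",(a/5+200-.4,b/5+125-.4),.036,w9) for a,b in[(490,230),(656,232),(652,331),(490,327)]])
print(np.linalg.norm(P-np.roll(P,-1,0),axis=1)*1e3)
a=np.radians(-13.5);c=np.array([.554,-.1804])
for z in(.03,.035,.04):
    d=pt("wrist",obs[0][2],z,w9)[:2]-c;print(z,d@[np.cos(a),np.sin(a)],d@[-np.sin(a),np.cos(a)])
```

```text
[ 0.4498 -0.1918  0.0354] [-0.05 -0.13 -0.02  0.21 -0.09  0.12]
0.03 [array([ 0.4486, -0.1922]), array([ 0.4482, -0.1893]), array([ 0.4445, -0.1882])]
0.035 [array([ 0.4496, -0.1919]), array([ 0.45  , -0.1917]), array([ 0.4493, -0.1912])]
0.04 [array([ 0.4506, -0.1915]), array([ 0.4517, -0.1941]), array([ 0.454 , -0.1942])]
[31.19117714 18.9693568  30.94957529 18.56750321]
0.03 -0.09972956913128914 -0.03609126081591536
0.035 -0.09884521881144703 -0.03550768057799573
0.04 -0.09796086849160496 -0.03492410034007614
```

Run:
```python
from h import *
Rt=R.from_euler('xyz',[180,-8,-13.5],degrees=True)
go(np.array([.4498,-.1918,.0354])-.030*Rt.apply([0,0,1]),Rt=Rt)
```

```text
at [ 0.45   -0.1559  0.1731] [ 1.7999e+02 -1.0000e-01 -1.3470e+01] rot [1.00e-04 1.38e-01 5.00e-04] then shift mm [-11.   35.  107.5]
```

play_rows([
  {"hand": -1, "tx": 0, "ty": 0, "tz": 0, "rx": 0, "ry": 0.138, "rz": 0},
  {"hand": -1, "tx": -11, "ty": 35, "tz": 0, "rx": 0, "ry": 0, "rz": 0},
  {"hand": -1, "tx": 0, "ty": 0, "tz": 30, "rx": 0, "ry": 0, "rz": 0},
  {"hand": -1, "tx": 0, "ty": 0, "tz": 30, "rx": 0, "ry": 0, "rz": 0},
  {"hand": -1, "tx": 0, "ty": 0, "tz": 27, "rx": 0, "ry": 0, "rz": 0},
  {"hand": -1, "tx": 0, "ty": 0, "tz": 15, "rx": 0, "ry": 0, "rz": 0},
  {"hand": -1, "tx": 0, "ty": 0, "tz": 0, "rx": 0, "ry": 0, "rz": 0},
  {"hand": -1, "tx": 0, "ty": 0, "tz": 0, "rx": 0, "ry": 0, "rz": 0},
])

```text
clock: 14.62
tool_pos: [0.4441, -0.1905, 0.0706]
tcp_rot: [180.0, -8.0, -13.5]
ft_force: [0.7, -0.1, 0.4]
width: -0.0001
```

```bash
python3 look.py w10
python3 - <<'E'
from h import *
Rt=R.from_euler('xyz',[180,-8,-13.5],degrees=True)
go(np.array([.4498,-.1918,.0354]),Rt=Rt)
im=camera('scene');cv2.imwrite('pics/s10.png',cv2.resize(im[150:310,180:340,::-1],None,fx=3.5,fy=3.5,interpolation=cv2.INTER_CUBIC))
s=get_state();print(s["ft_force"],s["width"])
E
```

```text
14.625 [ 0.44413197 -0.19046572  0.07058848] [179.99100034  -7.95458571 -13.46657319] [ 0.68573975 -0.1490307   0.44692165]
at [ 0.4442 -0.1905  0.0708] [179.99  -7.99 -13.47] rot [0.0002 0.0002 0.0006] then shift mm [ 0.7 -0.1 35.9]
[-0.13350746  0.91460695 -0.75190022] -1.3898460639205672e-05
```

View pics/w10.png

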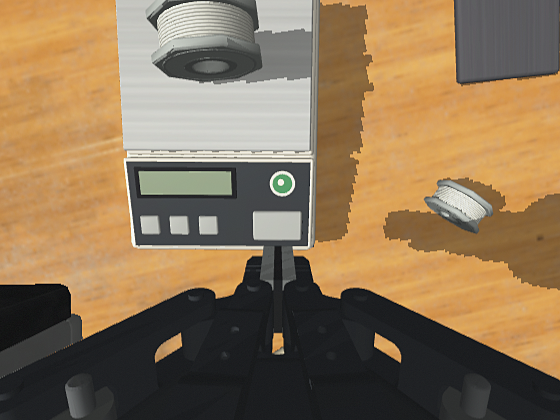

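View pics/s10.png

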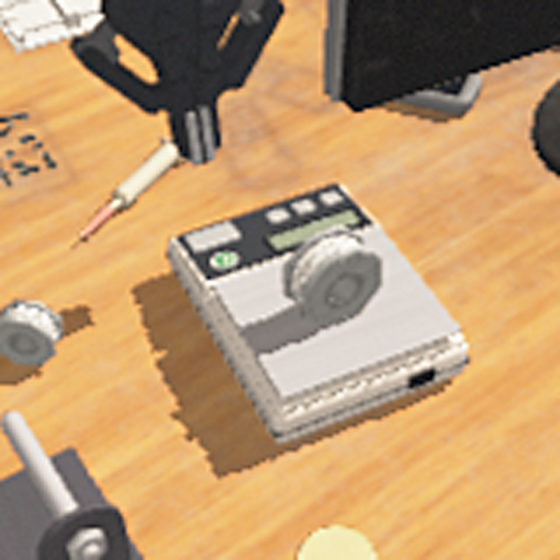

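The shut fingers at (278,248) point at the wide key at (277,226), and the reel is well clear. I'll approach, then press slowly.

play_rows([
  {"hand": -1, "tx": 0.7, "ty": 0, "tz": 10, "rx": 0, "ry": 0, "rz": 0},
  {"hand": -1, "tx": 0, "ty": 0, "tz": 10, "rx": 0, "ry": 0, "rz": 0},
  {"hand": -1, "tx": 0, "ty": 0, "tz": 7, "rx": 0, "ry": 0, "rz": 0},
  {"hand": -1, "tx": 0, "ty": 0, "tz": 3, "rx": 0, "ry": 0, "rz": 0},
  {"hand": -1, "tx": 0, "ty": 0, "tz": 0, "rx": 0, "ry": 0, "rz": 0},
  {"hand": -1, "tx": 0, "ty": 0, "tz": 0, "rx": 0, "ry": 0, "rz": 0},
])

```text
clock: 15.48
tool_pos: [0.4483, -0.1914, 0.0405]
tcp_rot: [180.0, -7.9, -13.5]
ft_force: [0.3, -0.5, -0.1]
width: -0.0001
```

```bash
python3 look.py w11
python3 - <<'E'
from h import *
Rt=R.from_euler('xyz',[180,-8,-13.5],degrees=True)
go(np.array([.4498,-.1918,.0354]),Rt=Rt)
E
```

```text
15.475 [ 0.44830579 -0.19142264  0.04045341] [179.99752304  -7.92000474 -13.47736999] [ 0.26410847 -0.51799348 -0.13035088]
at [ 0.4483 -0.1914  0.0405] [180.    -7.93 -13.48] rot [-0.      0.0013  0.0004] then shift mm [0.8 0.  5.3]
```

View pics/w11.png

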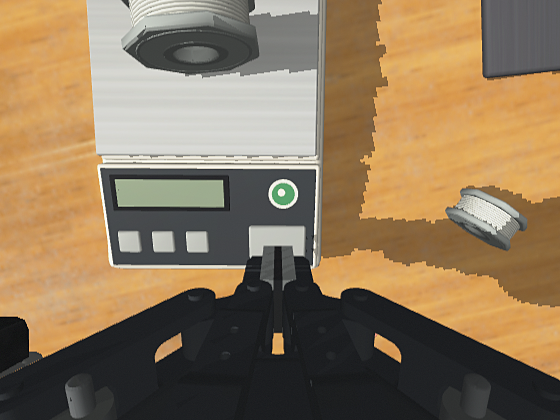

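play_rows([
  {"hand": -1, "tx": 0.8, "ty": 0, "tz": 1, "rx": 0, "ry": 0, "rz": 0},
  {"hand": -1, "tx": 0, "ty": 0, "tz": 1, "rx": 0, "ry": 0, "rz": 0},
  {"hand": -1, "tx": 0, "ty": 0, "tz": 1, "rx": 0, "ry": 0, "rz": 0},
  {"hand": -1, "tx": 0, "ty": 0, "tz": 1, "rx": 0, "ry": 0, "rz": 0},
  {"hand": -1, "tx": 0, "ty": 0, "tz": 0, "rx": 0, "ry": 0, "rz": 0},
])

```text
clock: 16.15
tool_pos: [0.4494, -0.1916, 0.0364]
tcp_rot: [-180.0, -7.9, -13.5]
ft_force: [-0.7, -0.2, -0.1]
width: 0.0
```

play_rows([
  {"hand": -1, "tx": 0, "ty": 0, "tz": 1, "rx": 0, "ry": 0, "rz": 0},
  {"hand": -1, "tx": 0, "ty": 0, "tz": 0.5, "rx": 0, "ry": 0, "rz": 0},
  {"hand": -1, "tx": 0, "ty": 0, "tz": 0, "rx": 0, "ry": 0, "rz": 0},
])

```text
clock: 16.52
tool_pos: [0.4497, -0.1917, 0.0349]
tcp_rot: [-180.0, -7.9, -13.5]
ft_force: [0.4, -0.3, 0.6]
width: -0.0
```

play_rows([
  {"hand": -1, "tx": 0, "ty": 0, "tz": 0.7, "rx": 0, "ry": 0, "rz": 0},
  {"hand": -1, "tx": 0, "ty": 0, "tz": 0, "rx": 0, "ry": 0, "rz": 0},
  {"hand": -1, "tx": 0, "ty": 0, "tz": 0, "rx": 0, "ry": 0, "rz": 0},
])

```text
clock: 16.9
tool_pos: [0.4498, -0.1918, 0.0343]
tcp_rot: [-180.0, -7.9, -13.5]
ft_force: [1.2, -0.4, 0.4]
width: -0.0001
```

play_rows([
  {"hand": -1, "tx": 0, "ty": 0, "tz": 0.7, "rx": 0, "ry": 0, "rz": 0},
  {"hand": -1, "tx": 0, "ty": 0, "tz": 0, "rx": 0, "ry": 0, "rz": 0},
  {"hand": -1, "tx": 0, "ty": 0, "tz": 0, "rx": 0, "ry": 0, "rz": 0},
])

```text
clock: 17.27
tool_pos: [0.4499, -0.1918, 0.0336]
tcp_rot: [-180.0, -7.9, -13.5]
ft_force: [-0.9, 0.1, 0.7]
width: -0.0002
```

play_rows([
  {"hand": -1, "tx": 0, "ty": 0, "tz": 0.7, "rx": 0, "ry": 0, "rz": 0},
  {"hand": -1, "tx": 0, "ty": 0, "tz": 0, "rx": 0, "ry": 0, "rz": 0},
  {"hand": -1, "tx": 0, "ty": 0, "tz": 0, "rx": 0, "ry": 0, "rz": 0},
])

```text
clock: 17.65
tool_pos: [0.45, -0.1918, 0.0329]
tcp_rot: [-180.0, -7.9, -13.5]
ft_force: [-0.5, 0.5, 0.4]
width: 0.0001
```

play_rows([
  {"hand": -1, "tx": 0, "ty": 0, "tz": 0.7, "rx": 0, "ry": 0, "rz": 0},
  {"hand": -1, "tx": 0, "ty": 0, "tz": 0, "rx": 0, "ry": 0, "rz": 0},
  {"hand": -1, "tx": 0, "ty": 0, "tz": 0, "rx": 0, "ry": 0, "rz": 0},
])

```text
clock: 18.02
tool_pos: [0.4501, -0.1918, 0.0322]
tcp_rot: [-180.0, -7.9, -13.5]
ft_force: [0.1, -0.8, -0.1]
width: -0.0
```

No contact yet, 3 mm below my estimate, so I'll take a look.

```bash
python3 look.py w12
python3 - <<'E'
from h import *
im=camera('scene');cv2.imwrite('pics/s12.png',cv2.resize(im[180:260,200:300,::-1],None,fx=7,fy=7,interpolation=cv2.INTER_CUBIC))
im=cv2.imread("pics/w12.png");cv2.imwrite("pics/w12a.png",cv2.resize(im[190:310,200:350],None,fx=5,fy=5,interpolation=cv2.INTER_CUBIC))
E
```

```text
18.025 [ 0.45006665 -0.19181788  0.03221041] [-179.99981387   -7.90680121  -13.47600442] [ 0.05704971 -0.80594791 -0.08326689]
```

View pics/s12.png

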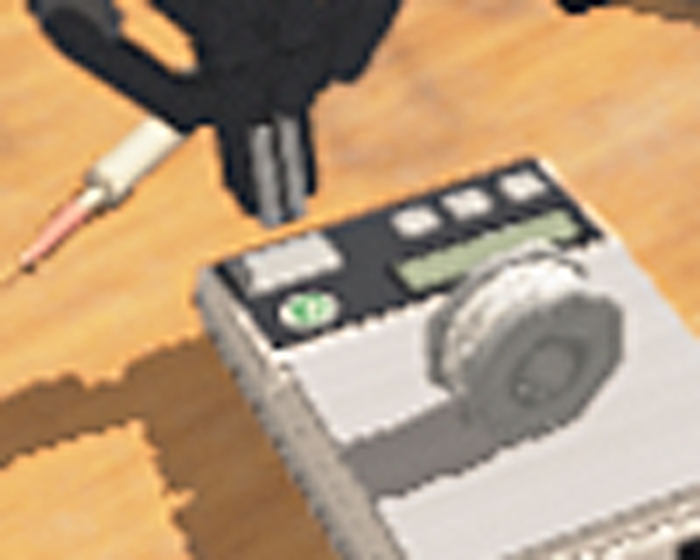

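View pics/w12a.png

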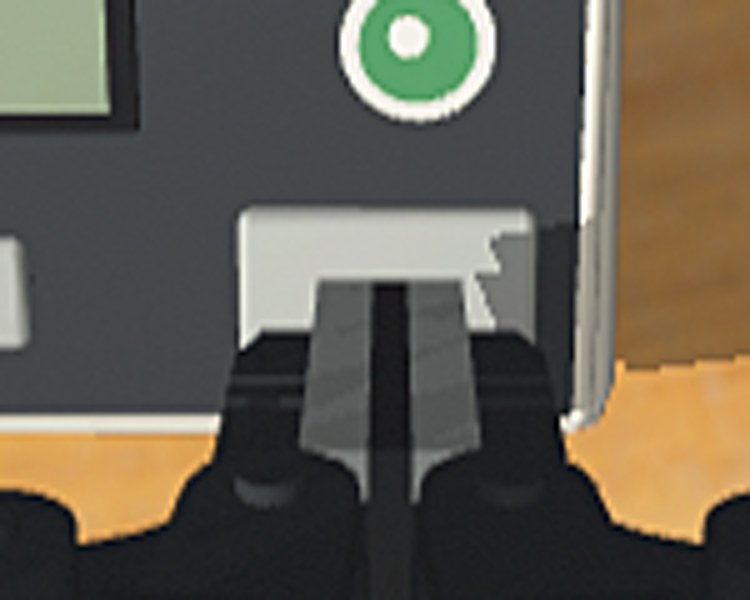

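Run:
```python
from h import *
Rt=R.from_euler('xyz',[180,-7.9,-13.5],degrees=True);t=get_state()["tool_pos"]
T=np.load("w12T.npy")
for dx in(-11,0,11):
  for dz in(0,-5,-10):
    P=t+Rt.apply(np.array([dx,0,dz])/1000)
    print(dx,dz,"scene crop",((proj("scene",P)[0]-[200,180])*7).round(0),"wrist crop",((proj("wrist",P,T)[0]-[200,190])*5).round(0))
```

```text
-11 0 scene crop [270. 251.] wrist crop [386. 374.]
-11 -5 scene crop [268. 238.] wrist crop [386. 394.]
-11 -10 scene crop [266. 225.] wrist crop [386. 415.]
0 0 scene crop [283. 268.] wrist crop [386. 282.]
0 -5 scene crop [281. 255.] wrist crop [386. 299.]
0 -10 scene crop [279. 242.] wrist crop [386. 318.]
11 0 scene crop [296. 285.] wrist crop [386. 186.]
11 -5 scene crop [294. 272.] wrist crop [386. 201.]
11 -10 scene crop [292. 259.] wrist crop [386. 217.]
```

The pictures disagree with the stated TCP. Projecting the finger edges in both cameras puts the shut tips about 25 mm behind the nominal TCP, centred over the key, so a visible gap remains. I'll keep descending slowly and watch the force.

play_rows([
  {"hand": -1, "tx": 0, "ty": 0, "tz": 1.2, "rx": 0, "ry": 0, "rz": 0},
  {"hand": -1, "tx": 0, "ty": 0, "tz": 1.2, "rx": 0, "ry": 0, "rz": 0},
  {"hand": -1, "tx": 0, "ty": 0, "tz": 1.2, "rx": 0, "ry": 0, "rz": 0},
  {"hand": -1, "tx": 0, "ty": 0, "tz": 1.2, "rx": 0, "ry": 0, "rz": 0},
])

```text
clock: 18.62
tool_pos: [0.4507, -0.192, 0.0273]
tcp_rot: [-180.0, -7.9, -13.5]
ft_force: [0.5, -0.2, -0.7]
width: 0.0001
```

```bash
python3 look.py w13
python3 - <<'E'
from h import *
im=camera('scene');cv2.imwrite('pics/s13.png',cv2.resize(im[180:260,200:300,::-1],None,fx=7,fy=7,interpolation=cv2.INTER_CUBIC))
E
```

```text
18.625 [ 0.45069911 -0.19196801  0.02732765] [-179.9986957    -7.90192184  -13.47600437] [ 0.46466151 -0.1667729  -0.6829873 ]
```

View pics/s13.png

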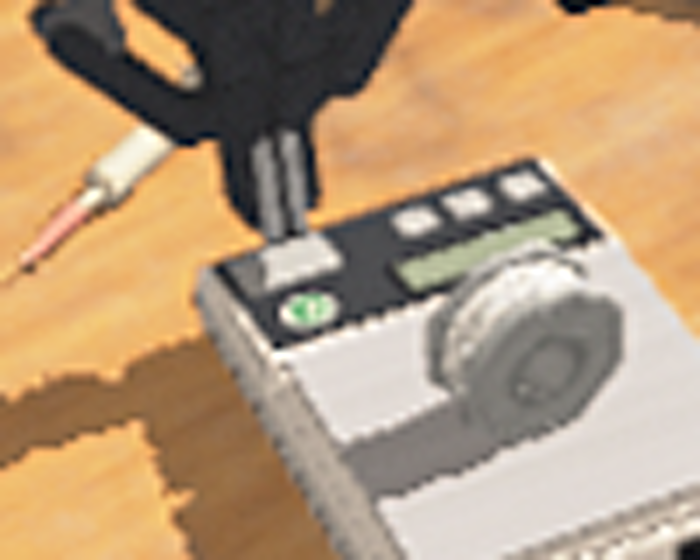

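Run:
```python
from h import *
from scipy.optimize import least_squares
im=cv2.imread("pics/w13.png");cv2.imwrite("pics/w13a.png",cv2.resize(im[190:310,200:350],None,fx=5,fy=5,interpolation=cv2.INTER_CUBIC))
s=get_state();Rt=R.from_euler('xyz',s["tcp_rot"],degrees=True);t=s["tool_pos"]
for n,wv,sc in(("w12",283,(284,222)),("w13",283,(287,238))):
    T=np.load(n+"T.npy");Tt=T@np.linalg.inv(get_calibration("wrist")["mount"])
    f=lambda d:np.concatenate([proj("wrist",Tt[:3,:3]@d+Tt[:3,3],T)[0]-[386/5+200-.4,wv/5+190-.4],proj("scene",Tt[:3,:3]@d+Tt[:3,3])[0]-[sc[0]/7+200-.4,sc[1]/7+180-.4]])
    r=least_squares(f,[0,0,0.]);print(n,(r.x*1000).round(1),r.fun.round(2),"world",(Tt[:3,:3]@r.x+Tt[:3,3]).round(4))
```

```text
w12 [  9.6  -0.1 -24.2] [0.11 0.05 0.54 0.02] world [ 0.4561 -0.1931  0.0575]
w13 [  9.1  -0.1 -22.8] [0.08 0.04 0.39 0.01] world [ 0.4564 -0.1932  0.0511]
```

View pics/w13a.png

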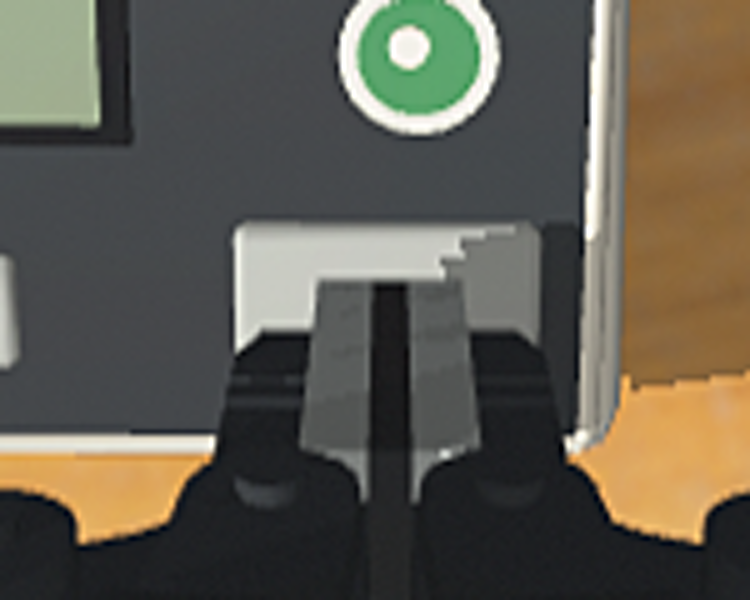

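Both cameras agree: the shut tips are about 23 mm behind the nominal TCP, so about 15 mm remains along the same line to the key. I'll continue at about 10 mm/s.

play_rows([
  {"hand": -1, "tx": 0, "ty": 0, "tz": 1.2, "rx": 0, "ry": 0, "rz": 0},
  {"hand": -1, "tx": 0, "ty": 0, "tz": 1.2, "rx": 0, "ry": 0, "rz": 0},
  {"hand": -1, "tx": 0, "ty": 0, "tz": 1.2, "rx": 0, "ry": 0, "rz": 0},
  {"hand": -1, "tx": 0, "ty": 0, "tz": 1.2, "rx": 0, "ry": 0, "rz": 0},
  {"hand": -1, "tx": 0, "ty": 0, "tz": 1.2, "rx": 0, "ry": 0, "rz": 0},
])

```text
clock: 19.35
tool_pos: [0.4515, -0.1922, 0.0214]
tcp_rot: [-180.0, -7.9, -13.5]
ft_force: [1.1, -0.1, 0.4]
width: -0.0
```

play_rows([
  {"hand": -1, "tx": 0, "ty": 0, "tz": 1.2, "rx": 0, "ry": 0, "rz": 0},
  {"hand": -1, "tx": 0, "ty": 0, "tz": 1.2, "rx": 0, "ry": 0, "rz": 0},
  {"hand": -1, "tx": 0, "ty": 0, "tz": 1, "rx": 0, "ry": 0, "rz": 0},
])

```text
clock: 19.73
tool_pos: [0.452, -0.1923, 0.0181]
tcp_rot: [-180.0, -7.9, -13.5]
ft_force: [0.3, -0.5, 0.5]
width: -0.0003
```

```bash
python3 look.py w14
python3 - <<'E'
from h import *
im=camera('scene');cv2.imwrite('pics/s14.png',cv2.resize(im[180:260,200:300,::-1],None,fx=7,fy=7,interpolation=cv2.INTER_CUBIC))
im=cv2.imread("pics/w14.png");cv2.imwrite("pics/w14a.png",cv2.resize(im[190:310,200:350],None,fx=5,fy=5,interpolation=cv2.INTER_CUBIC))
E
```

```text
19.725 [ 0.45195712 -0.19226316  0.0180684 ] [-179.99975553   -7.90470768  -13.4749824 ] [ 0.33897721 -0.53507388  0.5383917 ]
```

View pics/s14.png

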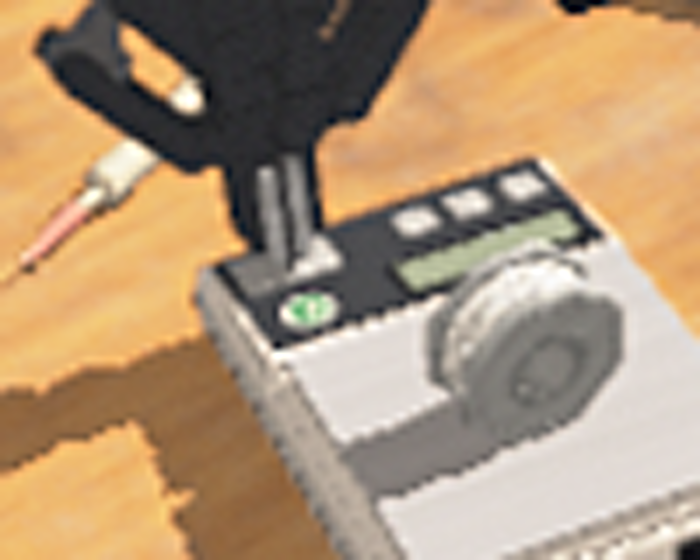

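View pics/w14a.png

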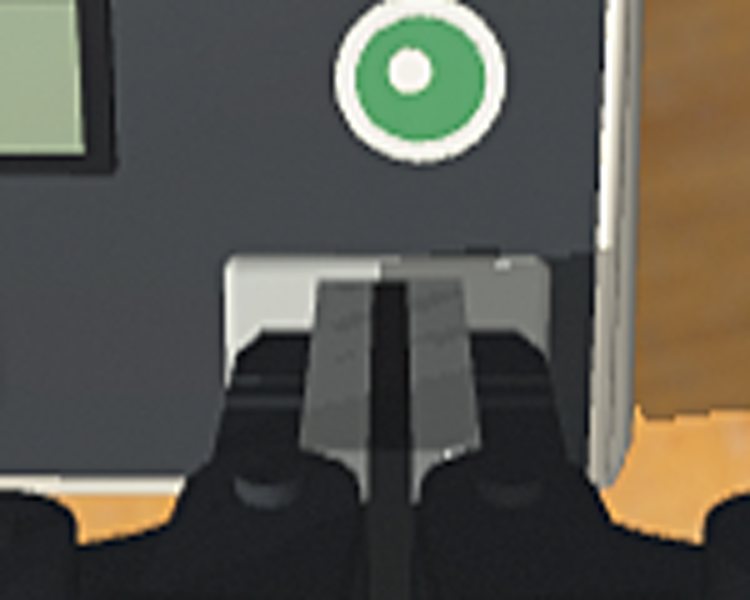

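The gap is closing as predicted, with about 6 mm left, and the tips are over the key. I'll continue.

play_rows([
  {"hand": -1, "tx": 0, "ty": 0, "tz": 1, "rx": 0, "ry": 0, "rz": 0},
  {"hand": -1, "tx": 0, "ty": 0, "tz": 1, "rx": 0, "ry": 0, "rz": 0},
  {"hand": -1, "tx": 0, "ty": 0, "tz": 1, "rx": 0, "ry": 0, "rz": 0},
  {"hand": -1, "tx": 0, "ty": 0, "tz": 0, "rx": 0, "ry": 0, "rz": 0},
])

```text
clock: 20.32
tool_pos: [0.4523, -0.1923, 0.0151]
tcp_rot: [-180.0, -7.9, -13.5]
ft_force: [0.8, -0.4, 0.2]
width: 0.0002
```

play_rows([
  {"hand": -1, "tx": 0, "ty": 0, "tz": 0.8, "rx": 0, "ry": 0, "rz": 0},
  {"hand": -1, "tx": 0, "ty": 0, "tz": 0, "rx": 0, "ry": 0, "rz": 0},
  {"hand": -1, "tx": 0, "ty": 0, "tz": 0, "rx": 0, "ry": 0, "rz": 0},
])

```text
clock: 20.7
tool_pos: [0.4525, -0.1924, 0.0144]
tcp_rot: [180.0, -7.9, -13.5]
ft_force: [-1.3, 0.1, 1.5]
width: 0.0001
```

play_rows([
  {"hand": -1, "tx": 0, "ty": 0, "tz": 0.8, "rx": 0, "ry": 0, "rz": 0},
  {"hand": -1, "tx": 0, "ty": 0, "tz": 0, "rx": 0, "ry": 0, "rz": 0},
  {"hand": -1, "tx": 0, "ty": 0, "tz": 0, "rx": 0, "ry": 0, "rz": 0},
])

```text
clock: 21.08
tool_pos: [0.4526, -0.1924, 0.0137]
tcp_rot: [180.0, -7.9, -13.5]
ft_force: [-0.5, 0.6, 3.2]
width: 0.0003
```

Contact: the force is rising to 3.2 N. I'll press on in small steps to about 7 N.

play_rows([
  {"hand": -1, "tx": 0, "ty": 0, "tz": 0.6, "rx": 0, "ry": 0, "rz": 0},
  {"hand": -1, "tx": 0, "ty": 0, "tz": 0, "rx": 0, "ry": 0, "rz": 0},
  {"hand": -1, "tx": 0, "ty": 0, "tz": 0, "rx": 0, "ry": 0, "rz": 0},
])

```text
clock: 21.45
tool_pos: [0.4527, -0.1925, 0.0131]
tcp_rot: [180.0, -7.9, -13.5]
ft_force: [-1.2, 0.9, 4.2]
width: 0.0001
```

play_rows([
  {"hand": -1, "tx": 0, "ty": 0, "tz": 0.5, "rx": 0, "ry": 0, "rz": 0},
  {"hand": -1, "tx": 0, "ty": 0, "tz": 0, "rx": 0, "ry": 0, "rz": 0},
  {"hand": -1, "tx": 0, "ty": 0, "tz": 0, "rx": 0, "ry": 0, "rz": 0},
])

```text
clock: 21.82
tool_pos: [0.4528, -0.1925, 0.0129]
tcp_rot: [-180.0, -7.9, -13.5]
ft_force: [-4.4, 1.0, 13.1]
width: -0.0
```

At the key's stop with 13 N, well below 80. I'll hold it, then take a picture.

play_rows([
  {"hand": -1, "tx": 0, "ty": 0, "tz": 0, "rx": 0, "ry": 0, "rz": 0},
  {"hand": -1, "tx": 0, "ty": 0, "tz": 0, "rx": 0, "ry": 0, "rz": 0},
  {"hand": -1, "tx": 0, "ty": 0, "tz": 0, "rx": 0, "ry": 0, "rz": 0},
  {"hand": -1, "tx": 0, "ty": 0, "tz": 0, "rx": 0, "ry": 0, "rz": 0},
  {"hand": -1, "tx": 0, "ty": 0, "tz": 0, "rx": 0, "ry": 0, "rz": 0},
])

```text
clock: 22.45
tool_pos: [0.4527, -0.1925, 0.0129]
tcp_rot: [180.0, -7.9, -13.5]
ft_force: [-3.8, 1.0, 13.1]
width: -0.0001
```

```bash
python3 look.py w15
python3 - <<'E'
from h import *
im=camera('scene');cv2.imwrite('pics/s15.png',cv2.resize(im[180:260,200:300,::-1],None,fx=7,fy=7,interpolation=cv2.INTER_CUBIC))
E
```

```text
22.45 [ 0.4527364  -0.19247606  0.01288714] [179.99919841  -7.91779961 -13.47639904] [-3.7624665   1.04007602 13.074695  ]
```

View pics/s15.png

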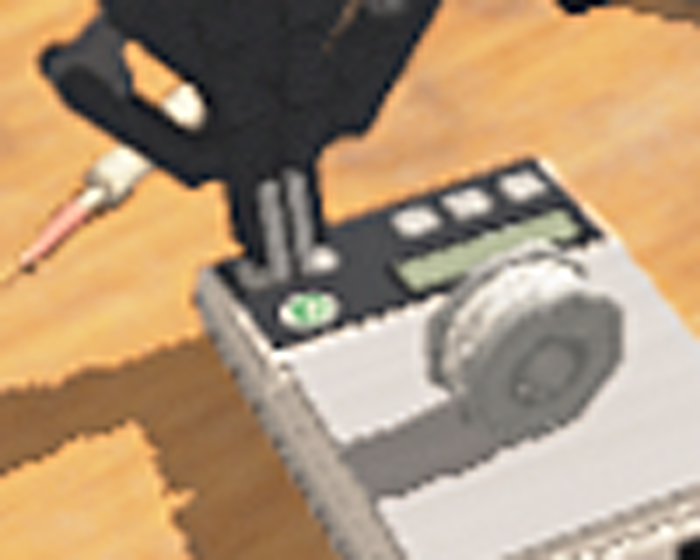

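View pics/w15.png

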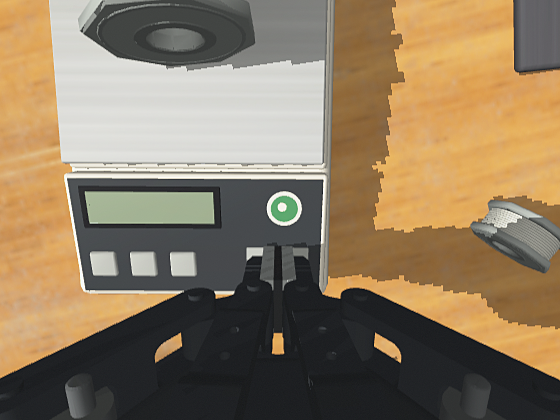

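The tips rest on the wide key only. It was held at 13 N for more than 0.6 s, and the reel is still standing. I'll release slowly and back away.

play_rows([
  {"hand": -1, "tx": 0, "ty": 0, "tz": -1, "rx": 0, "ry": 0, "rz": 0},
  {"hand": -1, "tx": 0, "ty": 0, "tz": -3, "rx": 0, "ry": 0, "rz": 0},
  {"hand": -1, "tx": 0, "ty": 0, "tz": -15, "rx": 0, "ry": 0, "rz": 0},
  {"hand": -1, "tx": 0, "ty": 0, "tz": -30, "rx": 0, "ry": 0, "rz": 0},
  {"hand": -1, "tx": 0, "ty": 0, "tz": -40, "rx": 0, "ry": 0, "rz": 0},
  {"hand": -1, "tx": 0, "ty": 0, "tz": -40, "rx": 0, "ry": 0, "rz": 0},
  {"hand": -1, "tx": 0, "ty": 0, "tz": 0, "rx": 0, "ry": 0, "rz": 0},
  {"hand": -1, "tx": 0, "ty": 0, "tz": 0, "rx": 0, "ry": 0, "rz": 0},
])

```text
clock: 23.55
tool_pos: [0.4352, -0.1882, 0.1404]
tcp_rot: [180.0, -7.9, -13.5]
ft_force: [0.4, -0.2, 0.2]
width: -0.0002
```

```bash
python3 look.py w16
python3 - <<'E'
from h import *
im=camera('scene');cv2.imwrite('pics/s16.png',im[:,:,::-1])
for l,z in dict(reel=.071,pan=.045,flux_syringe=.01,screw_jar=.045,wick=.008).items():
    for r in regions_of("scene",l)[:3]: print(l,round(r["conf"],2),np.round(r["point"],1),pt("scene",r["point"],z).round(3))
E
```

```text
23.55 [ 0.43520687 -0.18821511  0.140422  ] [179.99457012  -7.92707298 -13.47567275] [ 0.37928707 -0.15705969  0.18408089]
reel 0.83 [274.7 226. ] [ 0.551 -0.177  0.071]
reel 0.74 [183.3 242. ] [ 0.469 -0.339  0.071]
reel 0.66 [230.9 350.7] [ 0.715 -0.401  0.071]
pan 0.84 [273.8 242.2] [ 0.564 -0.191  0.045]
flux_syringe 0.55 [220.9 198.8] [ 0.341 -0.172  0.01 ]
screw_jar 0.95 [273.6 316.1] [ 0.697 -0.303  0.045]
wick 0.63 [360.8 253.7] [ 0.681 -0.054  0.008]
```

View pics/s16.png

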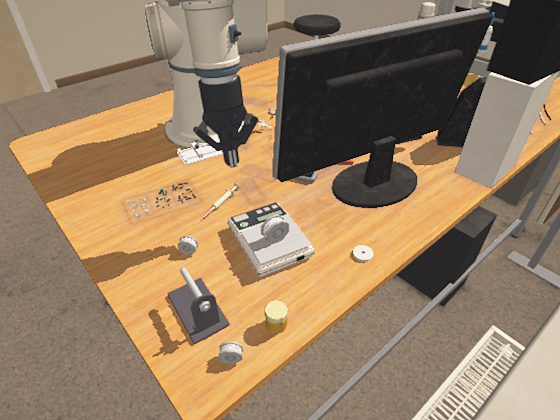

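View pics/w16.png

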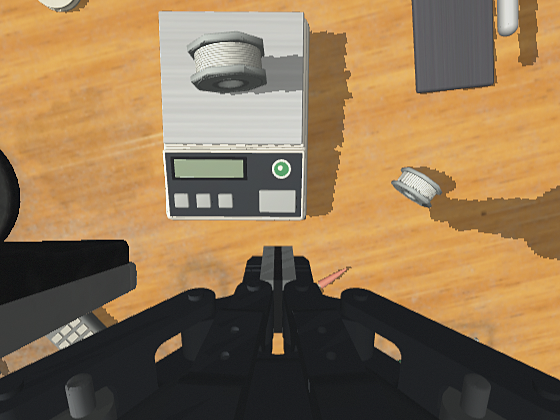

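The reel stands on the pan near its middle, the key is free, and the other things are where they were. I'll hand the job in.

```bash
python3 -c "
from station import *
print(job_done())"
```

```text
the job is handed in; nothing more can be done
None
```

I slid the largest reel off the open end of the spindle and set it down near the middle of the pan. I then pressed the wide key at about 13 N for more than 0.6 s, released it and backed away. The job is handed in at about 24 s of the 50 s allowed; the station gave no verdict.

**Last checks:**
- **Reel:** it stands on the pan, and nothing else touches it. The network put it at about (0.551, -0.177), against a pan centre of (0.554, -0.180).
- **Key:** the arm is clear of it and the wrist force is back to about 0.4 N.
- **Other things:** the syringe, jar and wick look unmoved in the scene picture. I made no separate check of the phone and cutters, but the arm never went near them.

**Disagreements:**
- **Fingertips:** both cameras showed the shut tips about 23 mm behind the stated tool point. I found the key by descending slowly and watching the force; it made contact about where the cameras predicted.
- **Key force:** the last step went past the 5 to 10 N aim because the key reached its stop. 13 N is still far below the 80 N limit.

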